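# Fill the sweet pot and close the pots for the shop window

## Task

Get the shop's sweet pots ready for the window: pour all the sweets from the two grey-and-cream tumblers into the yellow pot, and stand both empty tumblers upright on the narrow raised ledge beside the vase. Close every pot whose lid is here with the lid of its own colour, seated flat in the mouth - the yellow one once the sweets are in. Any sweet that misses goes into the yellow pot too; leave the vase, the mug and the dish where they are.

Things in the scene. Friction and masses are not known exactly. Their poses are not given: they have to be found in the camera images.
- pot_yellow: Stoneware pot with a cream foot and a mustard-yellow glazed upper part; round, 96 mm outside at the rim, 88 mm inside, 70 mm tall, 6 mm floor. Stuck down, it does not move. Origin: centre of the underside, z up.
- pot_blue: Stoneware pot with a cream foot and a dark blue glazed upper part; round, 96 mm outside at the rim, 88 mm inside, 70 mm tall, 6 mm floor. Stuck down, it does not move. Origin: centre of the underside, z up.
- pot_green: Stoneware pot with a cream foot and a dark green glazed upper part; round, 96 mm outside at the rim, 88 mm inside, 70 mm tall, 6 mm floor. Stuck down, it does not move. Origin: centre of the underside, z up.
- lid_yellow: Mustard-yellow lid of the mustard-yellow pot, 120 g, knob up. Bottom to top: cream spigot 74 mm across, 6 high (7 mm play in the mouth); disc 96 across, 8 thick; straight round knob 22 across, 30 high. Origin: centre of spigot's underside, z through the knob; seated, it is 64 mm above the pot's origin.
- lid_blue: Dark blue lid of the dark blue pot, 120 g, knob up. Bottom to top: cream spigot 74 mm across, 6 high (7 mm play in the mouth); disc 96 across, 8 thick; straight round knob 22 across, 30 high. Origin: centre of spigot's underside, z through the knob; seated, it is 64 mm above the pot's origin. None from the start: absent, its pot stays open.
- lid_green: Dark green lid of the dark green pot, 120 g, knob up. Bottom to top: cream spigot 74 mm across, 6 high (7 mm play in the mouth); disc 96 across, 8 thick; straight round knob 22 across, 30 high. Origin: centre of spigot's underside, z through the knob; seated, it is 64 mm above the pot's origin. None from the start: absent, its pot stays open.
- tumbler_a: One of two alike: open ceramic tumbler without handle, cream below, slate-grey above, standing on the counter with two to five sweets in it; 90 mm tall, outside 56 mm across at the foot widening to 68 mm at 40 mm up, then straight to the rim, wall 3.5 mm, 5 mm floor, about 140 g. Origin: centre of the underside, z up to the mouth.
- tumbler_b: One of two alike: open ceramic tumbler without handle, cream below, slate-grey above, standing on the counter with two to five sweets in it; 90 mm tall, outside 56 mm across at the foot widening to 68 mm at 40 mm up, then straight to the rim, wall 3.5 mm, 5 mm floor, about 140 g. Origin: centre of the underside, z up to the mouth.
- sweet0: Round boiled sweet, a pink or peach ball of 15 mm, 10 g, in the first tumbler at the start; origin in its centre. Six to nine are there in all; None from the start means absent.
- sweet1: Round boiled sweet, a pink or peach ball of 15 mm, 10 g, in the first tumbler at the start; origin in its centre. Six to nine are there in all; None from the start means absent.
- sweet2: Round boiled sweet, a pink or peach ball of 15 mm, 10 g, in the first tumbler at the start; origin in its centre. Six to nine are there in all; None from the start means absent.
- sweet3: Round boiled sweet, a pink or peach ball of 15 mm, 10 g, in the first tumbler at the start; origin in its centre. Six to nine are there in all; None from the start means absent.
- sweet4: Round boiled sweet, a pink or peach ball of 15 mm, 10 g, in the first tumbler at the start; origin in its centre. Six to nine are there in all; None from the start means absent.
- sweet5: Round boiled sweet, a pink or peach ball of 15 mm, 10 g, in the second tumbler at the start; origin in its centre. Six to nine are there in all; None from the start means absent.
- sweet6: Round boiled sweet, a pink or peach ball of 15 mm, 10 g, in the second tumbler at the start; origin in its centre. Six to nine are there in all; None from the start means absent.
- sweet7: Round boiled sweet, a pink or peach ball of 15 mm, 10 g, in the second tumbler at the start; origin in its centre. Six to nine are there in all; None from the start means absent.
- sweet8: Round boiled sweet, a pink or peach ball of 15 mm, 10 g, in the second tumbler at the start; origin in its centre. Six to nine are there in all; None from the start means absent.
- ledge: Narrow raised display ledge: dark wooden board 50 mm wide (x) and 280 mm long (y) on two dark steel feet, top face flat and 80 mm above the counter; fixed. Origin: on the counter under its middle, y along its length. The vase stands on it towards its +y end; the rest of it is free.
- vase: Small terracotta vase, 48 mm at the widest, 75 mm tall, on the ledge 90 to 115 mm from its middle; leave it alone. Origin: centre of the underside.
- mug: Blue mug, 84 mm across, 85 mm tall, handle to its +y; leave it alone. Origin: centre of the underside.
- dish: Grey-blue dish, 110 mm across, 45 mm tall; leave it alone. Origin: centre of the underside.
Things that resemble listed ones, but are neither listed nor needed, are in the scene too. Leave any brown look-alike of the lid_yellow alone.

How it is judged (in metres and radians):
On the way, in this order (a step that is already met when the one before it is completed fails the run):
1. a tumbler is tipped over the yellow pot (((angle between tumbler_a's own z axis and vertical above 0.6 rad and horizontal distance between tumbler_a and pot_yellow below 0.2 m and height (world z) of tumbler_a above 0.06 m) or (angle between tumbler_b's own z axis and vertical above 0.6 rad and horizontal distance between tumbler_b and pot_yellow below 0.2 m and height (world z) of tumbler_b above 0.06 m))).
2. all the sweets are in the yellow pot (horizontal distance between each of sweet0, sweet1, sweet2, sweet3, sweet4, sweet5, sweet6, sweet7, sweet8 and pot_yellow below 0.05 m and height (world z) of each of sweet0, sweet1, sweet2, sweet3, sweet4, sweet5, sweet6, sweet7, sweet8 below 0.068 m), for 0.2 s.
At the end, for the whole second after the job is handed in: Every sweet present is in the yellow pot, below the rim; both tumblers stand still and upright (7 degrees) on the ledge, centred within 24 mm of its middle line; every lid present is seated level (6 degrees) on the pot of its colour, within 12 mm of centre, at rest (all of step 2 and z of tumbler_a in the frame of ledge between 0.074 and 0.086 m and angle between each of tumbler_a, tumbler_b's own z axis and vertical below 0.12 rad and x of tumbler_a in the frame of ledge between -0.024 and 0.024 m and y of tumbler_a in the frame of ledge between -0.14 and 0.14 m and linear speed of each of tumbler_a, tumbler_b, lid_yellow, lid_blue, lid_green below 0.02 m/s and z of tumbler_b in the frame of ledge between 0.074 and 0.086 m and x of tumbler_b in the frame of ledge between -0.024 and 0.024 m and y of tumbler_b in the frame of ledge between -0.14 and 0.14 m and horizontal distance between lid_yellow and pot_yellow below 0.012 m and z of lid_yellow in the frame of pot_yellow between 0.058 and 0.068 m and angle between each of lid_yellow, lid_blue, lid_green's own z axis and vertical below 0.1 rad and horizontal distance between lid_blue and pot_blue below 0.012 m and z of lid_blue in the frame of pot_blue between 0.058 and 0.068 m and horizontal distance between lid_green and pot_green below 0.012 m and z of lid_green in the frame of pot_green between 0.058 and 0.068 m); the robot touches nothing.
It fails at once if the vase is pushed more than 3 cm away or tipped over (distance of vase from where it was at the start of the episode above 0.03 m or angle between vase's own z axis and vertical above 0.5 rad).
It fails at once if the mug is pushed more than 3 cm away or tipped over (distance of mug from where it was at the start of the episode above 0.03 m or angle between mug's own z axis and vertical above 0.5 rad).
It fails at once if the dish is pushed more than 3 cm away or tipped over (distance of dish from where it was at the start of the episode above 0.03 m or angle between dish's own z axis and vertical above 0.5 rad).
Of lid_blue, lid_green only 1 to 2 are there at a start; the rules pass over those that are not, and their reading is None.
Of sweet3, sweet4, sweet7, sweet8 only 1 to 4 are there at a start; the rules pass over those that are not, and their reading is None.
At some moment in a run one of lid_yellow, lid_blue, lid_green may be knocked a few centimetres aside while the robot is not near it.
It also fails if it takes over 192 s, if anything falls off the work surface, if the arm or the gripper's body presses on something with over 40 N, if the wrist force passes 120 N, or if a joint passes its speed limit or range.

## Robot

A 6-joint arm with a two-finger parallel gripper is mounted at the origin on the work surface. World frame = base frame: x ahead of the robot, y to its left, z up, the work surface at z = 0. Lengths are in mm, angles in rad, forces in N, time in s.
With the tool pointing down it reaches from about 275 to 825 mm from the base axis. Payload 5.2 kg.
Tool frame: the origin (TCP) lies midway between the tips of the shut fingers; the grasp point (between the pads) lies 19 mm behind it (robot.grip_depth is the distance from the TCP to the grasp point, in mm); z points along the fingers, x is the direction in which the jaws open and shut, and the axes are right-handed (so a half turn about z gives the same grasp; the last joint's range is limited). The gripper opens to 93 mm and grips with 3 to 60 N. Pads are 15 mm wide; open, the fingers measure 128 mm over their backs; the gripper's body (75 mm by 188 mm) begins 65 mm behind the grasp point.
Start: joints at [-1.448, 0.259, 1.535, -0, 1.348, -0.203], TCP at [176.058, -521.065, 179.853] pointing down, gripper open.
Joint ranges: [-3.14, 3.14], [-0.91, 2.08], [0.19, 2.58], [-1.22, 4.36], [0.22, 2.71], [-3.12, 3.12]. Speed limits (rad/s): [2.57, 2.57, 3.14, 3.14, 3.14, 3.14].

## Interface

Orientations are given as a unit quaternion [w, x, y, z].
In Python, from plant import robot gives the robot as it stands.
- The arm moves only by the tool servo_tool, never from a script. Its argument "increments" is a list of rows, each a list of 5 numbers: the gripper's target within -1 to 1 (shut at 1, half-way at 0, fully open at -1), then the shift along the world's x, y, z in cm, then the turn about the world's z in rad. A call has 1 to 20 rows; each row shifts and turns the commanded pose from where the row before left it; what a row does not reach is not made up. A row lasts 1/8 s, in which the tool goes at most 62.5 mm and 10.7 degrees, less where a joint would pass 70% of its speed; a pose out of reach is approached as far as the arm can. A call with a gripper value outside its range is refused whole. The fingers move at their own pace and stop on an object; "squeeze" is the grip in N (left out, the last holds). Time passes only in rows, so rows that do not move let the fingers close. It gives the time, the measured TCP pose, the force and the opening at its end, in the units of the state.
- robot.sense(): the state, without advancing time (a new reading comes with each control period).
- robot.read_camera(name): name is "scene" or "top" or "wrist"; returns a dict with "pixels" (480x640x3 uint8, blue, green, red), "K" (3x3 intrinsics, pixels), "rvec" (rotation vector, rad) and "tvec" (3), from world to camera coordinates, as OpenCV has them; the wrist camera has in their place "T_tool_cam" (4x4, takes a point from camera to tool coordinates, whose origin is the TCP and whose axes are the tool frame's). Camera axes: x right, y down, z forward; pixel columns grow to the right and rows downward; lengths in mm; the calibration is good to about 2 mm. The wrist camera is an equidistant fisheye: a pixel r from the principal point sees the ray r / f radians off the axis. A picture is of the moment at which its call begins: read the wrist's pose just before it. There is no depth.
- robot.finish_job(): hands the job in, once; it reports no verdict.
Trained networks look in the newest picture that a camera, given by its name, has taken for a name from the list of things; names that differ only in an ending like _2 or _b are one class to them, and where a whole thing is asked for, a point or a joint stands for the part that bears it (a point fixed in the world has none). Each returns a list of dicts, best first, with "p" (0 to 1); they miss things now and then, are a little off and sometimes report something else, mostly with a low value. They report only what shows in the picture. A call takes as long as a camera call. They do not tell look-alikes from the thing itself.
- robot.recognise(camera, query): "location" ([column, row] in pixels, amid what is visible of it).
- robot.regions_of(camera, query): "mask" (480x640 bool, what is visible of it) and "location" ([column, row] in pixels, amid what is visible of it).
The state is a dict: "clock": time; "joints": joint angles; "joint_vel": joint speeds; "joint_efforts": joint torques, N m; "position": TCP position; "eef_rot": TCP orientation; "contact_force": force on the tool from outside, world axes, zero at the start; "ft_torque": the same for the moment, N m; "finger_gap": opening from 0.0 (shut) to 1.0 (fully open).
Only numpy, scipy, OpenCV 4.12 (cv2) and the standard library are available. Lean on these libraries where they do the work, as an engineer would, in place of code of your own. Each camera call takes 0.05 s, during which the arm holds its last target.

## Working session

There is one attempt and no reset: what is moved stays moved. The work goes in short steps, Python scripts to look and compute and a tool call to move; the robot and the scene stay as the last step left them, time stands still between calls to the robot, and variables do not carry over. Pictures are saved under pics/ and viewed, and the job is handed in when it is done.

Besides the shell and the picture viewer there is one more tool, called after "Emit:" as a command line: name --pt "numbers of a row" for each row, then --argument value for the rest. servo_tool: Moves the arm, as the interface text tells. Its arguments: {"type":"object","properties":{"increments":{"type":"array","items":{"type":"array","items":{"type":"number"}}},"squeeze":{"type":"number"}},"required":["increments"]}

```bash
ls -la; mkdir -p pics; cat > h.py <<'E'
import numpy as np, cv2
from plant import robot
def cam(n):
    c=robot.read_camera(n); return c
def ray(c,uv):
    R=cv2.Rodrigues(np.array(c['rvec'],float))[0]; t=np.array(c['tvec'],float).ravel()
    p=np.linalg.inv(np.array(c['K']))@np.array([uv[0],uv[1],1.]); d=R.T@p; o=-R.T@t
    return o,d
def atz(c,uv,z):
    o,d=ray(c,uv); s=(z-o[2])/d[2]; return o+s*d
def proj(c,P):
    p,_=cv2.projectPoints(np.array(P,float).reshape(-1,1,3),np.array(c['rvec'],float),np.array(c['tvec'],float),np.array(c['K'],float),None)
    return p.reshape(-1,2)
def save(c,n): cv2.imwrite('pics/'+n+'.png',c['pixels'])
E
python3 - <<'E'
from h import *
s=robot.sense(); print(s)
for n in ('scene','top','wrist'):
    c=cam(n); save(c,n+'0'); print(n,{k:np.array(v).round(3).tolist() for k,v in c.items() if k!='pixels'})
E
```

```text
total 12
drwxr-xr-x  3 agent agent 4096 Dec  5 22:43 .
drwxr-xr-x 23 root  root  4096 Dec  5 22:43 ..
drwxr-xr-x  2 agent agent 4096 Dec  5 22:43 pics
{'clock': 0.0, 'joints': array([-1.44779106e+00,  2.59319222e-01,  1.53608933e+00,  2.72677430e-06,
        1.34800169e+00, -2.02804254e-01]), 'joint_vel': array([-9.33016181e-04, -3.46732749e-04, -6.64466282e-04, -1.02166596e-03,
        1.78720236e-03, -5.84432303e-05]), 'joint_efforts': array([ 1.75336460e-03, -4.37302423e+01, -2.83998352e+01,  7.21785100e-02,
        4.13379783e-02, -1.43093971e-04]), 'position': array([ 175.98482504, -520.4279334 ,  179.02807018]), 'eef_rot': array([-6.68639410e-04,  8.12426663e-01, -5.83062682e-01, -6.15494346e-04]), 'contact_force': array([0.51928626, 0.06958669, 0.13925167]), 'ft_torque': array([-0.00724161,  0.0289306 , -0.03997102]), 'finger_gap': 1.0015212081589264}
scene {'K': [[536.691, 0.0, 319.505], [0.0, 536.691, 245.546], [0.0, 0.0, 1.0]], 'rvec': [1.737, 1.755, -0.769], 'tvec': [19.836, -335.043, 1526.974]}
top {'K': [[542.469, 0.0, 319.535], [0.0, 542.469, 243.075], [0.0, 0.0, 1.0]], 'rvec': [2.189, -2.145, 0.065], 'tvec': [-25.718, 594.531, 1110.077]}
wrist {'K': [[371.648, 0.0, 322.473], [0.0, 371.648, 242.178], [0.0, 0.0, 1.0]], 'T_tool_cam': [[1.0, -0.0, -0.001, 0.018], [0.0, 0.961, 0.275, -76.089], [0.001, -0.275, 0.961, -204.596], [0.0, 0.0, 0.0, 1.0]]}
```

View pics/scene0.png

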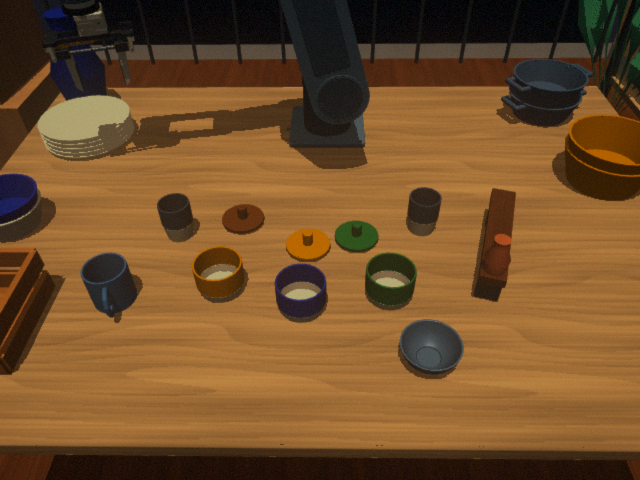

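View pics/top0.png

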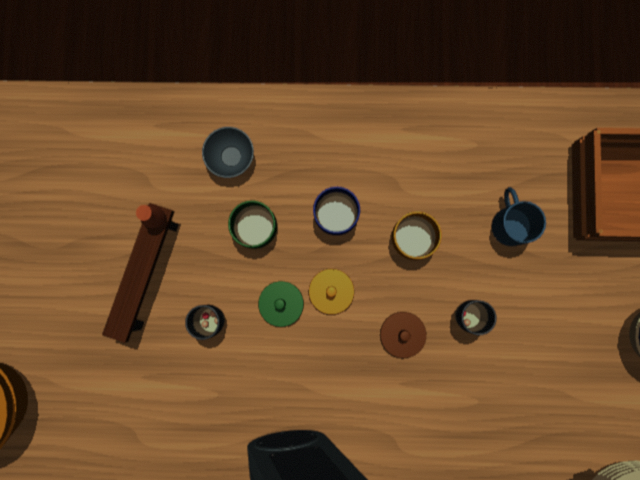

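View pics/wrist0.png

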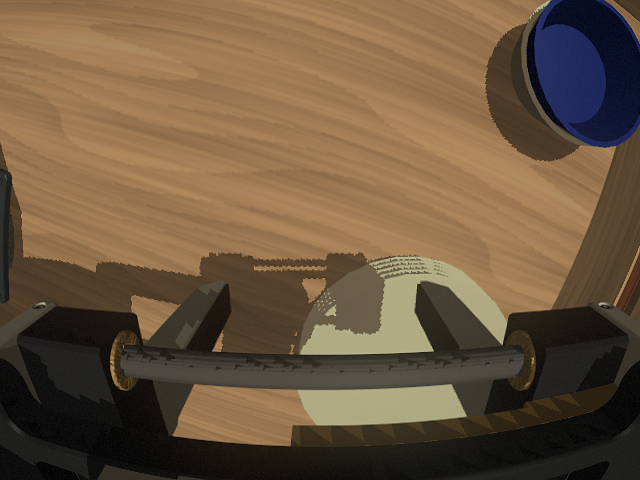

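```bash
python3 - <<'E'
from h import *
c=cam('top')
H={'pot_yellow':70,'pot_blue':70,'pot_green':70,'lid_yellow':14,'lid_green':14,'lid_blue':14,'tumbler_a':90,'mug':85,'dish':45,'vase':75,'ledge':80}
for q,z in H.items():
    for r in robot.regions_of('top',q):
        m=r['mask'].astype(np.uint8); cs,_=cv2.findContours(m,cv2.RETR_EXTERNAL,cv2.CHAIN_APPROX_NONE)
        k=max(cs,key=cv2.contourArea); (x,y),(a,b),t=cv2.minAreaRect(k)
        print(q,round(r['p'],2),'loc',np.round(r['location']),'P',atz(c,r['location'],z)[:2].round(1),'rect',round(x),round(y),round(a),round(b),round(t))
for cn in ('top','scene'):
    if cn=='scene': c=cam('scene')
    for r in robot.recognise(cn,'sweet0'): print(cn,'sweet',r['p'].__round__(2),np.round(r['location']),atz(c,r['location'],13)[:2].round())
o,d=ray(c,(0,0)); print('scene cam',o.round())
E
```

```text
pot_yellow 0.72 loc [417. 235.] P [ 611.3 -208.8] rect 416 236 47 51 45
pot_blue 0.81 loc [336. 210.] P [658.9 -47.4] rect 336 211 48 46 90
pot_green 0.97 loc [250. 227.] P [621.6 125.9] rect 253 225 49 46 45
lid_yellow 0.77 loc [332. 292.] P [494.1 -41.9] rect 331 291 45 45 45
lid_yellow 0.77 loc [404. 334.] P [ 409.1 -192.2] rect 403 335 46 45 27
lid_yellow 0.68 loc [473. 316.] P [ 449.8 -335.4] rect 476 316 42 36 27
lid_green 0.88 loc [280. 305.] P [464.3  66.3] rect 280 304 45 45 90
lid_green 0.19 loc [252. 226.] P [630.2 131.7] rect 253 225 47 45 45
lid_blue 0.62 loc [226. 148.] P [797.8 193.3] rect 228 152 49 51 90
tumbler_a 0.92 loc [202. 326.] P [423.1 210.4] rect 205 321 34 38 63
tumbler_a 0.77 loc [474. 316.] P [ 453.8 -317.9] rect 475 317 42 35 27
mug 0.68 loc [519. 224.] P [ 635.8 -407.3] rect 519 222 51 55 24
mug 0.18 loc [205. 319.] P [435.7 207.3] rect 205 324 4 4 45
dish 0.85 loc [227. 149.] P [787.4 183.7] rect 228 152 49 50 90
dish 0.25 loc [205. 322.] P [426.2 216.5] rect 204 324 5 5 90
vase 0.6 loc [150. 218.] P [635.9 329.9] rect 151 216 28 23 45
ledge 0.63 loc [137. 285.] P [499.3 346.6] rect 141 274 37 141 19
top sweet 0.62 [206. 321.] [427. 222.]
top sweet 0.6 [205. 317.] [436. 224.]
scene cam [1341.   10.  804.]
```

```bash
python3 - <<'E'
from h import *
c=cam('top'); im=c['pixels']
a=cv2.resize(im[290:360,165:245],None,fx=5,fy=5,interpolation=cv2.INTER_CUBIC)
b=cv2.resize(im[285:355,435:515],None,fx=5,fy=5,interpolation=cv2.INTER_CUBIC)
cv2.imwrite('pics/tz.png',np.hstack([a,b]))
E
```

```text
(no output)
```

View pics/tz.png

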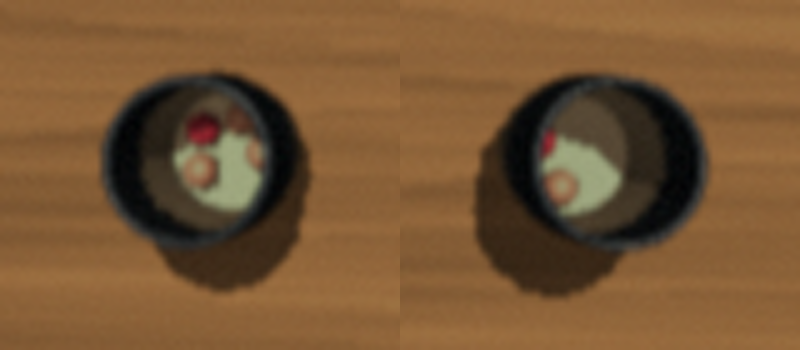

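```bash
cat >> h.py <<'E'
from scipy.optimize import minimize
POT=[(40,0),(48,20),(48,70)]; LID=[(48,6),(48,14),(11,44)]; TUM=[(28,0),(34,40),(34,90)]
def hull(c,prof,x,y,z0=0):
    a=np.linspace(0,2*np.pi,40,endpoint=False)
    P=np.vstack([np.c_[x+r*np.cos(a),y+r*np.sin(a),np.full(40,z0+z)] for r,z in prof])
    return cv2.convexHull(proj(c,P).astype(np.float32))
def miou(mask,h,S=4):
    m=np.zeros((480*1,640*1),np.uint8)
    big=np.zeros(mask.shape,np.uint8)
    cv2.fillConvexPoly(big,np.round(h*16).astype(np.int32),255,cv2.LINE_AA,4)
    b=big/255.; return 1-np.minimum(b,mask).sum()/np.maximum(b,mask).sum()
def fit(items,prof,x,y,z0=0):
    f=lambda p: sum(miou(m,hull(c,prof,p[0],p[1],z0)) for c,m in items)
    r=minimize(f,[x,y],method='Nelder-Mead',options=dict(initial_simplex=[[x,y],[x+15,y],[x,y+15]],xatol=.2,fatol=1e-4))
    return r.x,r.fun/len(items)
def masks(cn,q): return [(r['p'],r['mask'].astype(float),np.array(r['location'])) for r in robot.regions_of(cn,q)]
def locate(q,prof,x,y,z0=0,cams=('top','scene'),C=None):
    items=[]
    for n in cams:
        c=C[n]; g=proj(c,[[x,y,z0+40]])[0]
        k=[t for t in masks(n,q) if np.linalg.norm(t[2]-g)<35]
        if k: items.append((c,k[0][1]))
    out=[fit([i],prof,x,y,z0) for i in items]
    if len(items)>1: out.append(fit(items,prof,x,y,z0))
    return out
E
python3 - <<'E'
from h import *
C={n:cam(n) for n in('top','scene')}
for q,p,x,y in [('pot_yellow',POT,611,-208),('pot_blue',POT,659,-47),('pot_green',POT,622,126),('lid_yellow',LID,494,-42),('lid_green',LID,464,66),('tumbler_a',TUM,430,212),('tumbler_a',TUM,450,-318)]:
    print(q,[(o[0].round(1).tolist(),round(o[1],3)) for o in locate(q,p,x,y,0,C=C)])
# ledge
for n in C:
    for t in masks(n,'ledge'): print(n,t[0],t[2])
    cv2.imwrite(f'pics/led_{n}.png',(masks(n,'ledge')[0][1]*255).astype(np.uint8)) if masks(n,'ledge') else 0
def bx(x,y,a):
    R=np.array([[np.cos(a),-np.sin(a)],[np.sin(a),np.cos(a)]])
    return np.array([np.r_[R@[sx*25,sy*140]+[x,y],z] for sx in(-1,1) for sy in(-1,1) for z in(80,)])
from scipy import ndimage
im=C['top']['pixels']; g=cv2.cvtColor(im,cv2.COLOR_BGR2HSV)
items=[(C[n],masks(n,'ledge')[0][1]) for n in C if masks(n,'ledge')]
def f(p,its):
    return sum(miou(m,cv2.convexHull(proj(c,bx(*p)).astype(np.float32))) for c,m in its)
for its in [[items[0]],items]:
    r=minimize(f,[510,340,0.],args=(its,),method='Nelder-Mead',options=dict(initial_simplex=[[510,340,-.3],[530,340,-.3],[510,360,-.3],[510,340,0.2]]))
    print(r.x,r.fun)
E
```

```text
pot_yellow [([611.0, -210.3], np.float64(0.057)), ([611.3, -208.5], np.float64(0.062)), ([610.8, -209.7], np.float64(0.061))]
pot_blue [([658.4, -46.9], np.float64(0.047)), ([661.2, -45.0], np.float64(0.086)), ([658.7, -46.8], np.float64(0.07))]
pot_green [([627.3, 123.0], np.float64(0.121)), ([629.3, 125.8], np.float64(0.039)), ([628.6, 125.4], np.float64(0.082))]
lid_yellow [([491.1, -38.4], np.float64(0.135))]
lid_green [([467.2, 66.4], np.float64(0.071)), ([463.8, 66.1], np.float64(0.114)), ([465.2, 65.9], np.float64(0.094))]
tumbler_a [([429.8, 211.4], np.float64(0.083)), ([426.2, 214.2], np.float64(0.103)), ([429.7, 212.4], np.float64(0.098))]
tumbler_a [([450.5, -326.0], np.float64(0.107)), ([448.7, -326.4], np.float64(0.054)), ([449.8, -326.1], np.float64(0.082))]
top 0.74 [137.8 285.6]
scene 0.61 [496.4 231.7]
scene 0.2 [422.3 208. ]
[523.2392542  345.35244413   1.26244311] 0.18503506533969005
[524.65318592 344.09412731   1.22954627] 0.752626177577418
```

```bash
python3 - <<'E'
from h import *
c=cam('top'); im=c['pixels']
a=cv2.resize(im[195:355,90:190],None,fx=3.6,fy=3.6,interpolation=cv2.INTER_CUBIC)
a=np.clip(a.astype(float)*2.2,0,255).astype(np.uint8)
c2=cam('scene'); b=cv2.resize(c2['pixels'][180:310,460:530],None,fx=4.4,fy=4.4,interpolation=cv2.INTER_CUBIC)
b=np.clip(b.astype(float)*1.8,0,255).astype(np.uint8)
h=max(a.shape[0],b.shape[0]); 
pad=lambda i:cv2.copyMakeBorder(i,0,h-i.shape[0],0,10,cv2.BORDER_CONSTANT)
cv2.imwrite('pics/ledz.png',np.hstack([pad(a),pad(b)]))
E
```

```text
(no output)
```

View pics/ledz.png

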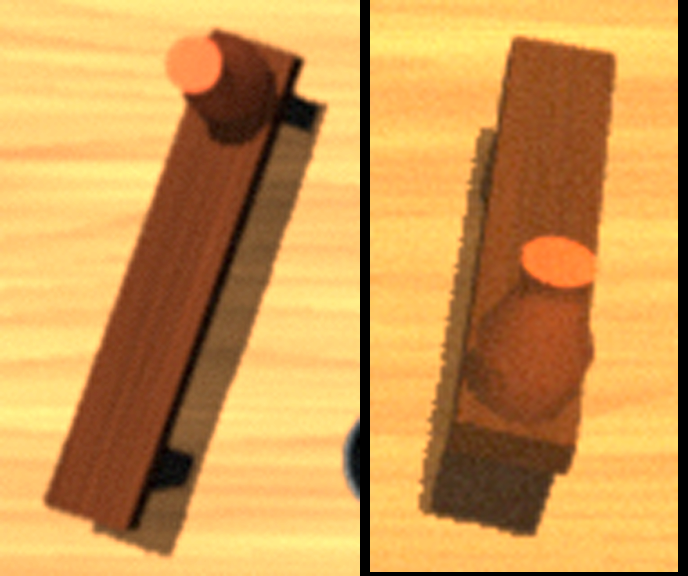

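```bash
python3 - <<'E'
from h import *
from scipy.optimize import least_squares
C={n:cam(n) for n in('top','scene')}
T=[((300,58),(1,1)),((45,503),(-1,-1)),((132,528),(1,-1)),((212,30),(-1,1))]
S=[((515,38),(-1,-1)),((613,57),(1,-1)),((458,425),(1,1)),((575,445),(-1,1))]
t=[(np.array([(u+.5)/3.6-.5+90,(v+.5)/3.6-.5+195])) for (u,v),_ in T]
s=[(np.array([(u-370+.5)/4.4-.5+460,(v+.5)/4.4-.5+180])) for (u,v),_ in S]
for p in t: print('top',atz(C['top'],p,80).round(1))
for p in s: print('scene',atz(C['scene'],p,80).round(1))
E
```

```text
top [649.9 281.2  80. ]
top [400.7 411.5  80. ]
top [388.3 362.6  80. ]
top [664.8 331.5  80. ]
scene [387.9 368.6  80. ]
scene [403.4 413.5  80. ]
scene [654.7 286.7  80. ]
scene [665.9 332.8  80. ]
```

Emit:
servo_tool --pt "-1 3.4 2.4 0 -0.04" --pt "-1 3.4 2.4 0 -0.04" --pt "-1 3.4 2.4 0 -0.04" --pt "-1 3.4 2.4 0 -0.04" --pt "-1 3.4 2.4 0 -0.04" --pt "-1 3.4 2.4 0 -0.04" --pt "-1 3.4 2.4 0 -0.04" --pt "-1 3.4 2.6 0 -0.05" --pt "-1 0 0 0 0" --squeeze 10

```text
clock: 3.58
position: [449.9, -325.2, 179.8]
eef_rot: [0.0, -0.707, 0.707, -0.0]
contact_force: [-0.3, 0.2, -0.2]
finger_gap: 1.0
```

```bash
cat >> h.py <<'E'
from scipy.spatial.transform import Rotation as Rn
def st():
    s=robot.sense(); q=np.array(s['eef_rot']); R=Rn.from_quat(q[[1,2,3,0]]).as_matrix()
    print('t',round(s['clock'],2),'pos',s['position'].round(1),'jawdeg',round(np.degrees(np.arctan2(R[1,0],R[0,0])),1),'zaxis',R[:,2].round(3),'F',s['contact_force'].round(1),'gap',round(s['finger_gap']*93,1),'j',s['joints'].round(2))
    return s,R
E
python3 - <<'E'
from h import *
st(); c=cam('wrist'); save(c,'w1')
E
```

```text
t 3.58 pos [ 449.9 -325.2  179.8] jawdeg -90.0 zaxis [ 0.001  0.    -1.   ] F [-0.3  0.2 -0.2] gap 93.0 j [-0.83  0.27  1.52  0.    1.35  0.74]
```

View pics/w1.png

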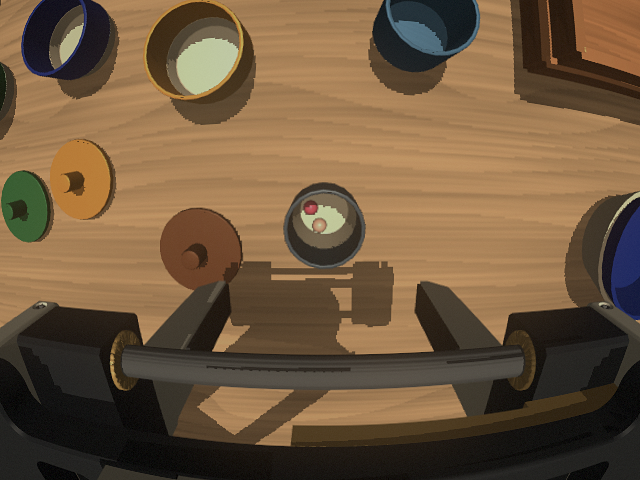

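```bash
cat >> h.py <<'E'
def wray(c,uv,s,R):
    K=np.array(c['K']); d=np.array([(uv[0]-K[0,2])/K[0,0],(uv[1]-K[1,2])/K[1,1]]); th=np.linalg.norm(d)
    v=np.r_[d/max(th,1e-9)*np.sin(th),np.cos(th)]; T=np.array(c['T_tool_cam'])
    o=R@T[:3,3]+s['position']; return o,R@T[:3,:3]@v
def watz(c,uv,z,s,R):
    o,d=wray(c,uv,s,R); return o+d*(z-o[2])/d[2]
def wproj(c,P,s,R):
    T=np.array(c['T_tool_cam']); K=np.array(c['K']); out=[]
    for p in np.atleast_2d(P):
        q=T[:3,:3].T@(R.T@(np.array(p)-s['position'])-T[:3,3]); r=np.hypot(q[0],q[1]); th=np.arctan2(r,q[2])
        out.append([K[0,2]+K[0,0]*th*q[0]/r,K[1,2]+K[1,1]*th*q[1]/r])
    return np.array(out)
def circ(x,y,z,r,n=60):
    a=np.linspace(0,2*np.pi,n); return np.c_[x+r*np.cos(a),y+r*np.sin(a),np.full(n,z)]
E
python3 - <<'E'
from h import *
s,R=st(); c=cam('wrist')
im=c['pixels'].copy()
for x,y,z,r in [(449.8,-326.1,90,34),(611,-209.7,70,48),(658.7,-46.8,70,48),(491,-39,14,48)]:
    cv2.polylines(im,[np.round(wproj(c,circ(x,y,z,r),s,R)).astype(np.int32)],True,(0,255,0),1)
cv2.imwrite('pics/w2.png',im[:300])
E
```

```text
t 3.62 pos [ 448.7 -326.3  179.7] jawdeg -90.1 zaxis [-0. -0. -1.] F [-0.2  0.  -0.5] gap 93.2 j [-0.83  0.27  1.52 -0.    1.35  0.74]
```

View pics/w2.png

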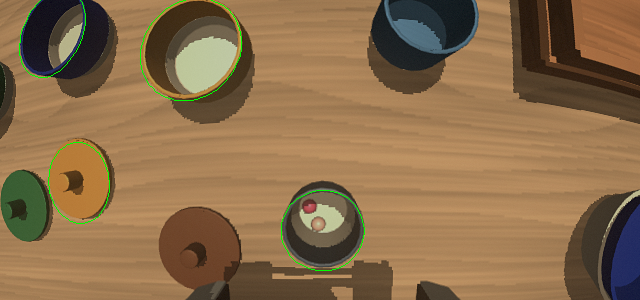

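Emit:
servo_tool --pt "-1 0.1 0 -3.5 0" --pt "-1 0 0 -3.5 0" --pt "-1 0 0 -3.5 0" --pt "-1 0 0 -2.5 0" --pt "-1 0 0 -1.7 0" --pt "0 0 0 0 0" --pt "1 0 0 0 0" --pt "1 0 0 0 0" --pt "1 0 0 0 0" --pt "1 0 0 0 0" --squeeze 10

```text
clock: 4.92
position: [449.6, -327.7, 33.8]
eef_rot: [-0.0, -0.706, 0.709, -0.001]
contact_force: [-0.7, 0.9, 4.3]
finger_gap: 0.738
```

Emit:
servo_tool --pt "1 0 0 2.5 0" --pt "1 0 0 3.0 0" --pt "1 1.5 3 0 0" --pt "1 1.5 3 0 0" --pt "1 1.5 3 0 0" --pt "1 1.4 2.8 0 0" --pt "1 0 0 0 0" --pt "1 0 0 0 0"

```text
clock: 5.92
position: [507.8, -209.2, 87.6]
eef_rot: [-0.0, -0.706, 0.708, 0.0]
contact_force: [-1.1, -0.9, -1.6]
finger_gap: 0.737
```

```bash
python3 - <<'E'
from h import *
s,R=st(); c=cam('scene'); im=c['pixels'].copy()
b=cv2.resize(im[160:330,130:350],None,fx=3.4,fy=3.4,interpolation=cv2.INTER_CUBIC); cv2.imwrite('pics/s3.png',b)
E
```

```text
t 5.92 pos [ 507.8 -209.2   87.6] jawdeg -90.2 zaxis [-0.001 -0.    -1.   ] F [-1.1 -0.9 -1.6] gap 68.5 j [-0.59  0.34  1.67 -0.    1.14  0.98]
```

View pics/s3.png

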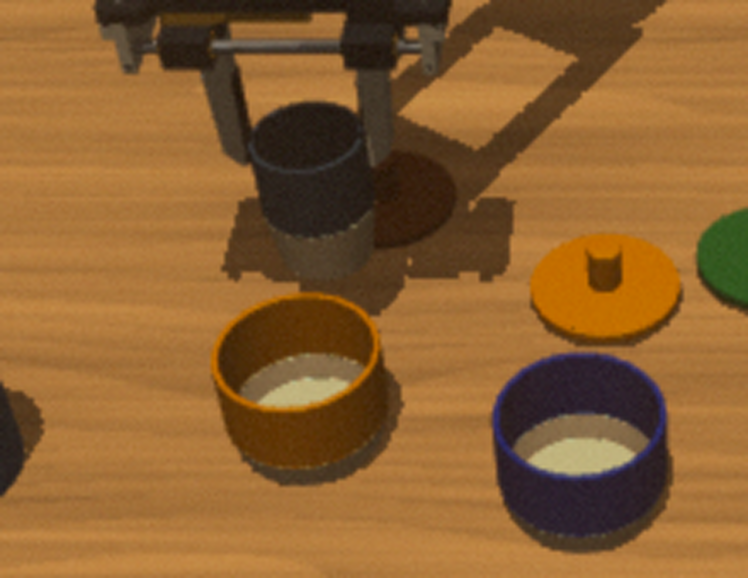

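Emit:
servo_tool --pt "1 1 0 0 0" --pt "1 1 0 0 0" --pt "1 0.5 0 0 0" --pt "1 0.5 0 0 0" --pt "1 0.5 0 0 0" --pt "1 0.5 0 0 0"

```text
clock: 6.72
position: [548.2, -209.0, 87.9]
eef_rot: [-0.0, -0.706, 0.709, 0.0]
contact_force: [-1.6, -0.9, 0.9]
finger_gap: 0.737
```

```bash
cat >> h.py <<'E'
def snap(n,x0=130,y0=160,x1=350,y1=330,f=3.4,cn='scene'):
    s,R=st(); c=cam(cn); b=cv2.resize(c['pixels'][y0:y1,x0:x1],None,fx=f,fy=f,interpolation=cv2.INTER_CUBIC); cv2.imwrite('pics/'+n+'.png',b)
E
python3 - <<'E'
from h import *
snap('s4')
E
```

```text
t 6.72 pos [ 548.2 -209.    87.9] jawdeg -90.2 zaxis [-0.  0. -1.] F [-1.6 -0.9  0.9] gap 68.5 j [-0.55  0.4   1.57 -0.    1.17  1.02]
```

View pics/s4.png

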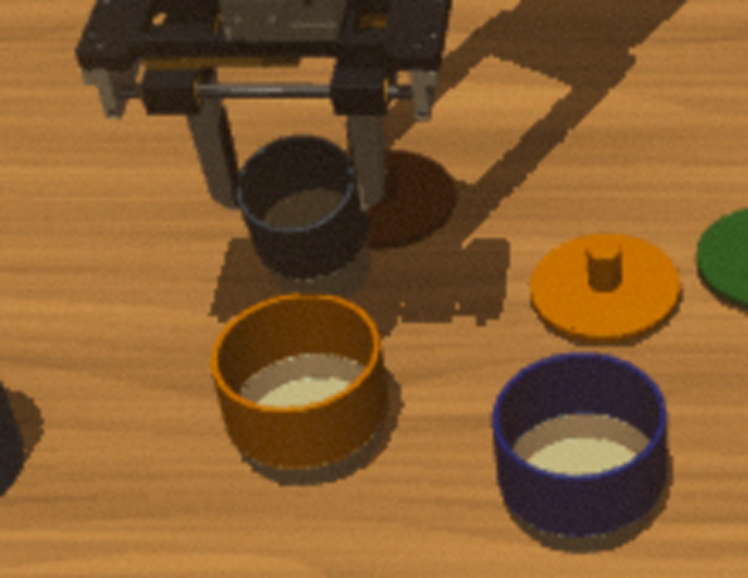

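Emit:
servo_tool --pt "1 0.5 0 0 0" --pt "1 0.5 0 0 0" --pt "1 0.5 0 0 0" --pt "1 0.5 0 0 0" --pt "1 0.5 0 0 0" --pt "1 0.5 0 0 0" --pt "1 0 0 0 0"

```text
clock: 7.65
position: [578.4, -209.1, 87.6]
eef_rot: [0.0, -0.706, 0.709, 0.0]
contact_force: [-2.4, 0.1, -0.8]
finger_gap: 0.739
```

```bash
python3 - <<'E'
from h import *
snap('s5')
E
```

```text
t 7.65 pos [ 578.4 -209.1   87.6] jawdeg -90.2 zaxis [-0.  0. -1.] F [-2.4  0.1 -0.8] gap 68.7 j [-0.53  0.44  1.5   0.    1.2   1.05]
```

View pics/s5.png

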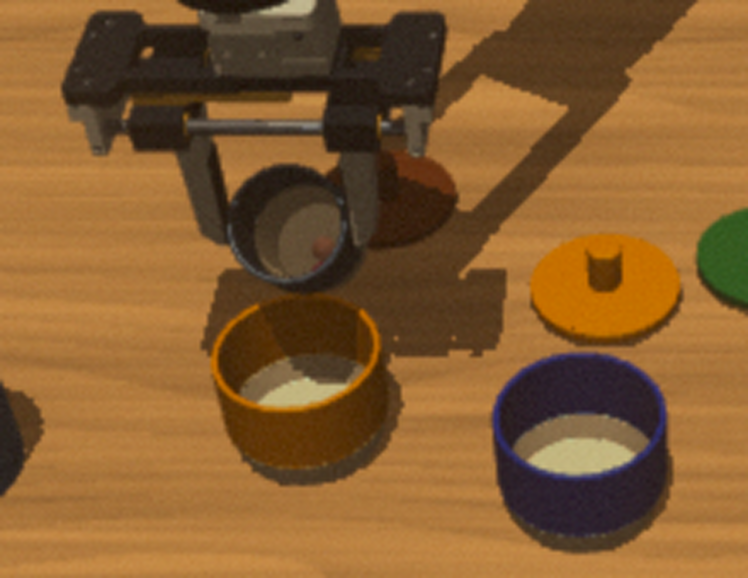

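Emit:
servo_tool --pt "1 0.5 0 0 0" --pt "1 0.5 0 0 0" --pt "1 0.4 0 -0.2 0" --pt "1 0.2 0 -0.4 0" --pt "1 0 0 -0.4 0" --pt "1 0 0 0 0"

```text
clock: 8.45
position: [593.9, -209.1, 77.6]
eef_rot: [-0.0, -0.706, 0.709, 0.0]
contact_force: [-0.5, 0.2, 1.5]
finger_gap: 0.737
```

```bash
python3 - <<'E'
from h import *
snap('s6')
E
```

```text
t 8.45 pos [ 593.9 -209.1   77.6] jawdeg -90.2 zaxis [-0. -0. -1.] F [-0.5  0.2  1.5] gap 68.6 j [-0.52  0.48  1.47 -0.    1.19  1.06]
```

View pics/s6.png

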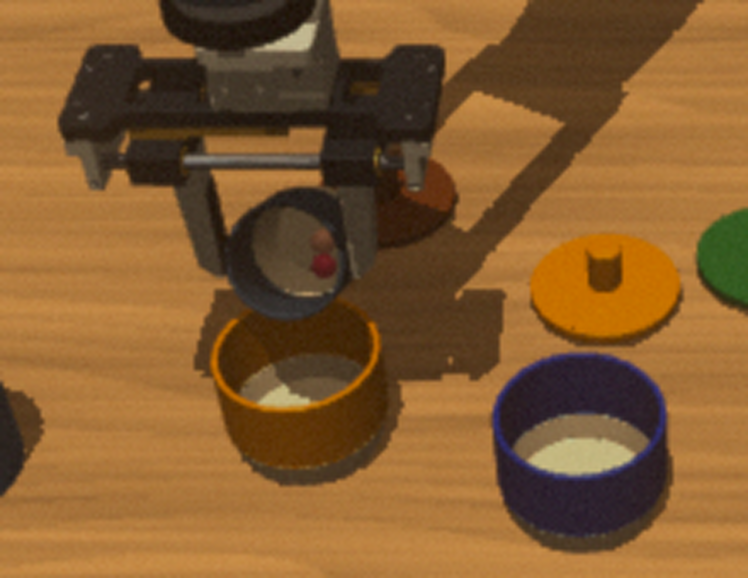

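Emit:
servo_tool --pt "1 0 0 -0.2 0" --pt "1 -0.3 0 -0.1 0" --pt "1 -0.3 0 0 0" --pt "1 -0.3 0 0 0" --pt "1 0 0 0 0"

```text
clock: 9.12
position: [584.1, -208.9, 74.2]
eef_rot: [-0.0, -0.706, 0.709, 0.001]
contact_force: [-0.3, 0.5, -1.5]
finger_gap: 0.737
```

```bash
python3 - <<'E'
from h import *
snap('s7')
E
```

```text
t 9.12 pos [ 584.1 -208.9   74.2] jawdeg -90.3 zaxis [-0.002  0.001 -1.   ] F [-0.3  0.5 -1.5] gap 68.5 j [-0.52  0.47  1.5  -0.    1.18  1.05]
```

View pics/s7.png

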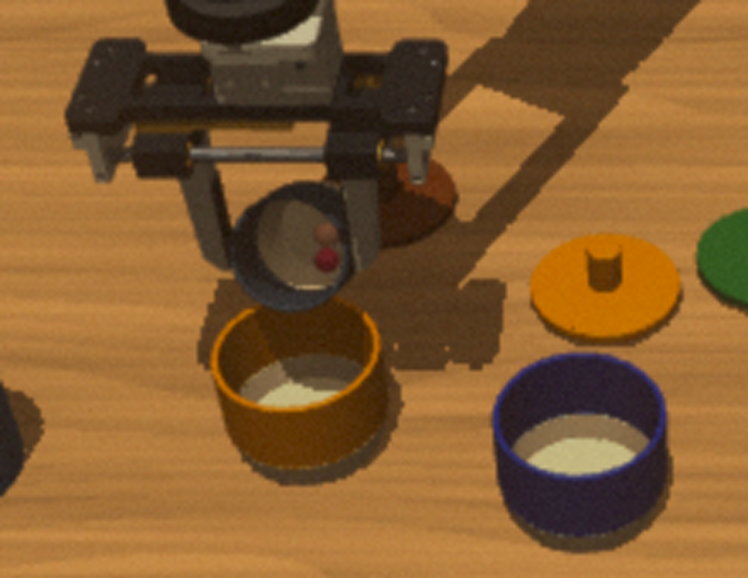

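```bash
python3 - <<'E'
from h import *
c=cam('scene')
f=lambda P:((proj(c,P)-[130,160]+.5)*3.4-.5).round()
print('s3 tips L/R',f([[508,-209-40,88],[508,-209+40,88],[508,-209-34,88],[508,-209+34,88]]).tolist())
print('mouth ctr z147',f([[508,-209,147]]).tolist(),'base',f([[508,-209,57]]).tolist())
print('s7 tips',f([[584,-209-40,74],[584,-209+40,74]]).tolist())
print('pot rim near',f([[563,-209,70]]).tolist(), f([[611,-209.5-48,70],[611,-209.5+48,70],[659,-209.5,70]]).tolist())
def tumb(P,th,h):
    a=np.array([np.sin(th),0,np.cos(th)]); b=np.array([np.cos(th),0,-np.sin(th)])
    return a,b
im=cv2.imread('pics/s7.png')
P=np.array([584,-209,93.])
for th,col in ((50,(0,255,0)),(65,(255,0,0)),(80,(0,0,255))):
    t=np.radians(th); a,b=tumb(P,t,52)
    for s,r in((38,34),(38,30.5),(-47,25)):
        an=np.linspace(0,2*np.pi,60)
        Q=P+s*a+r*(np.cos(an)[:,None]*b+np.sin(an)[:,None]*np.array([0,1,0]))
        cv2.polylines(im,[f(Q).astype(np.int32)],True,col,1)
cv2.imwrite('pics/s7o.png',im)
E
```

```text
s3 tips L/R [[251.0, 208.0], [384.0, 208.0], [261.0, 208.0], [374.0, 208.0]]
mouth ctr z147 [[304.0, 131.0]] base [[324.0, 246.0]]
s7 tips [[233.0, 312.0], [370.0, 312.0]]
pot rim near [[308.0, 292.0]] [[211.0, 350.0], [379.0, 350.0], [281.0, 412.0]]
```

View pics/s7o.png

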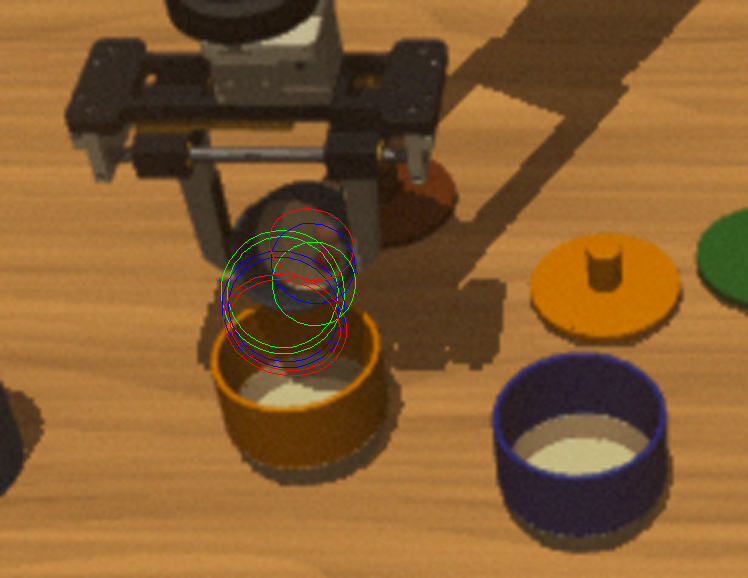

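```bash
python3 - <<'E'
from h import *
c=cam('scene'); b=c['pixels'][165:265,145:265]
b=np.clip(b.astype(float)*2.5,0,255).astype(np.uint8)
cv2.imwrite('pics/s8.png',cv2.resize(b,None,fx=6,fy=6,interpolation=cv2.INTER_CUBIC)[:600])
E
```

```text
(no output)
```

View pics/s8.png

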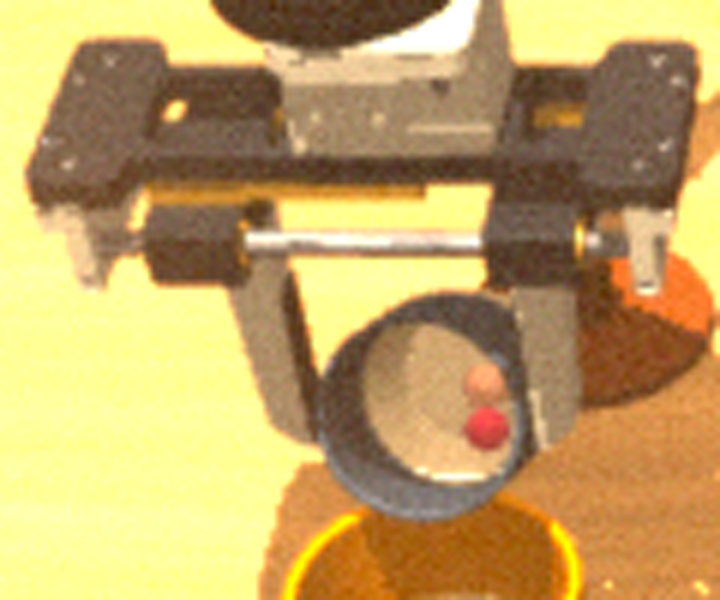

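```bash
python3 - <<'E'
from h import *
s,R=st(); c=cam('wrist')
for z in (0,-10,-19,-30,-40):
  for x in (-34,-46.5): print(z,x,wproj(c,[s['position']+R@np.array([x,dy,z]) for dy in (-7.5,0,7.5)],s,R).round().tolist())
save(c,'w3')
E
```

```text
t 9.28 pos [ 584.7 -208.9   74.4] jawdeg -90.2 zaxis [-0.001  0.    -1.   ] F [-0.3 -0.2 -1.7] gap 68.6 j [-0.52  0.47  1.5  -0.    1.18  1.05]
0 -34 [[264.0, 259.0], [265.0, 271.0], [266.0, 283.0]]
0 -46.5 [[244.0, 259.0], [244.0, 271.0], [245.0, 282.0]]
-10 -34 [[262.0, 264.0], [262.0, 277.0], [263.0, 289.0]]
-10 -46.5 [[240.0, 264.0], [241.0, 277.0], [242.0, 289.0]]
-19 -34 [[259.0, 270.0], [260.0, 283.0], [261.0, 295.0]]
-19 -46.5 [[237.0, 270.0], [238.0, 283.0], [239.0, 295.0]]
-30 -34 [[256.0, 277.0], [257.0, 291.0], [258.0, 304.0]]
-30 -46.5 [[232.0, 277.0], [233.0, 290.0], [234.0, 303.0]]
-40 -34 [[252.0, 285.0], [253.0, 299.0], [254.0, 313.0]]
-40 -46.5 [[227.0, 284.0], [229.0, 298.0], [230.0, 312.0]]
```

View pics/w3.png

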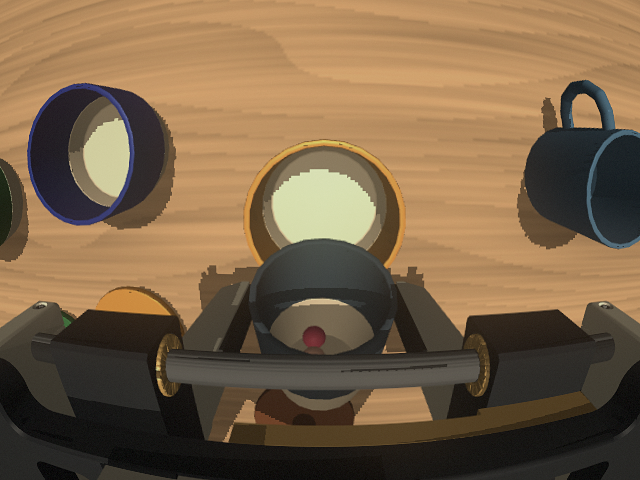

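```bash
python3 - <<'E'
from h import *
print(robot.grip_depth,[a for a in dir(robot) if not a.startswith('_')])
# where are visible tips in scene, triangulate w/ wrist?
c=cam('top'); b=c['pixels'][180:290,360:480]; b=np.clip(b.astype(float)*2,0,255).astype(np.uint8)
cv2.imwrite('pics/t9.png',cv2.resize(b,None,fx=6,fy=5.4,interpolation=cv2.INTER_CUBIC)[:600])
print(proj(c,[[584,-209-43,74],[584,-209+43,74],[584,-209,110]]).round(1).tolist())
E
```

```text
18.8 ['IKError', 'finish_job', 'grip_depth', 'read_camera', 'recognise', 'regions_of', 'sense']
[[438.7, 248.8], [395.3, 247.9], [419.9, 247.0]]
```

View pics/t9.png

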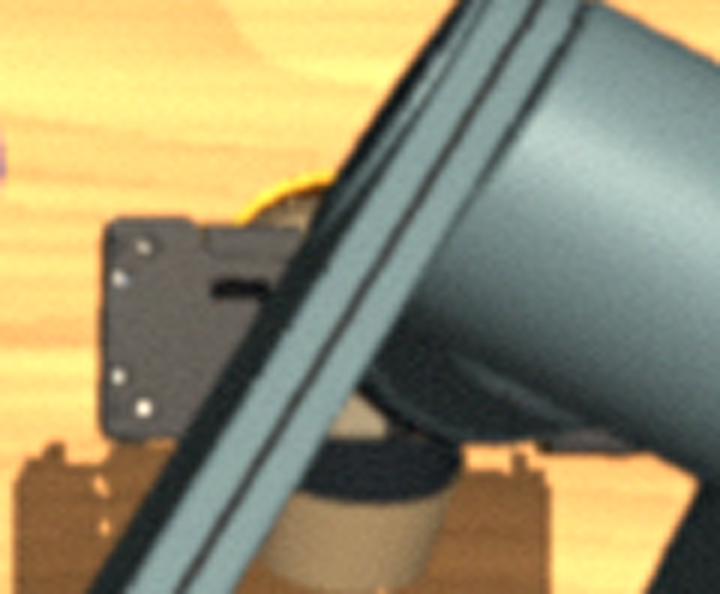

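Emit:
servo_tool --pt "1 0 0 -0.3 0" --pt "1 0 0 -0.3 0" --pt "1 0 0 -0.2 0"

```text
clock: 9.75
position: [587.5, -209.5, 68.9]
eef_rot: [0.001, -0.706, 0.709, -0.002]
contact_force: [3.6, 2.2, 9.1]
finger_gap: 0.738
```

```bash
python3 - <<'E'
from h import *
s,R=st(); print(s['ft_torque'])
c=cam('scene'); b=c['pixels'][165:265,145:265]
b=np.clip(b.astype(float)*2.5,0,255).astype(np.uint8)
cv2.imwrite('pics/s10.png',cv2.resize(b,None,fx=6,fy=6,interpolation=cv2.INTER_CUBIC)[:600])
E
```

```text
t 9.75 pos [ 587.5 -209.5   68.9] jawdeg -90.2 zaxis [ 0.005 -0.002 -1.   ] F [3.6 2.2 9.1] gap 68.7 j [-0.52  0.47  1.5   0.    1.16  1.05]
[ 0.43122909 -0.42210212  0.0045037 ]
```

View pics/s10.png

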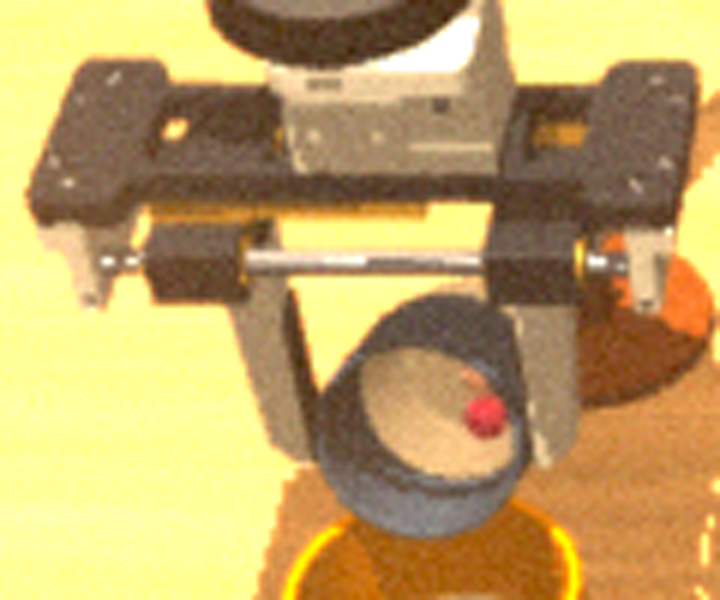

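Emit:
servo_tool --pt "1 0.6 0 0 0" --pt "1 0.6 0 -0.2 0" --pt "1 0.0 0 -0.3 0" --pt "1 0 0 -0.3 0" --pt "1 0 0 -0.2 0"

```text
clock: 10.42
position: [598.0, -209.4, 57.3]
eef_rot: [0.0, -0.706, 0.709, -0.001]
contact_force: [3.1, 0.9, 5.4]
finger_gap: 0.738
```

```bash
python3 - <<'E'
from h import *
s,R=st(); print(s['ft_torque'])
c=cam('scene'); b=c['pixels'][165:265,145:265]
b=np.clip(b.astype(float)*2.5,0,255).astype(np.uint8)
cv2.imwrite('pics/s11.png',cv2.resize(b,None,fx=6,fy=6,interpolation=cv2.INTER_CUBIC)[:600])
E
```

```text
t 10.43 pos [ 598.  -209.4   57.3] jawdeg -90.2 zaxis [ 0.002 -0.001 -1.   ] F [3.1 0.9 5.4] gap 68.6 j [-0.51  0.5   1.48  0.    1.15  1.06]
[ 0.13871006 -0.56378528 -0.0341555 ]
```

View pics/s11.png

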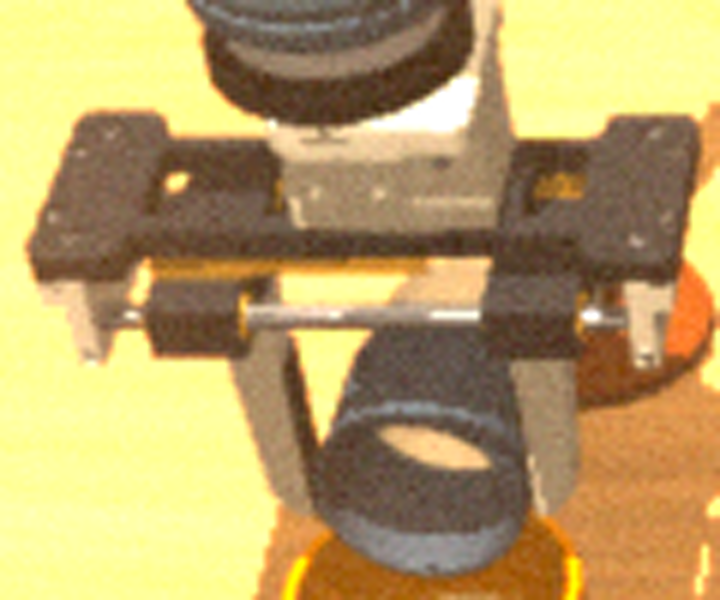

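Emit:
servo_tool --pt "1 0 0 -0.3 0" --pt "1 0 0 -0.3 0" --pt "1 0 0 -0.2 0" --pt "1 0 0 0 0" --pt "1 0 0 0 0"

```text
clock: 11.1
position: [598.9, -209.5, 49.9]
eef_rot: [0.001, -0.706, 0.709, -0.002]
contact_force: [4.4, 1.2, 6.0]
finger_gap: 0.732
```

```bash
python3 - <<'E'
from h import *
s,R=st(); print(s['ft_torque'])
c=cam('scene'); b=c['pixels'][185:315,145:285]
b=np.clip(b.astype(float)*2.5,0,255).astype(np.uint8)
cv2.imwrite('pics/s12.png',cv2.resize(b,None,fx=4.6,fy=4.6,interpolation=cv2.INTER_CUBIC)[:600])
E
```

```text
t 11.1 pos [ 598.9 -209.5   49.9] jawdeg -90.3 zaxis [ 0.004 -0.001 -1.   ] F [4.4 1.2 6. ] gap 68.1 j [-0.51  0.51  1.49  0.    1.14  1.06]
[ 0.24784064 -0.84833185 -0.05670498]
```

View pics/s12.png

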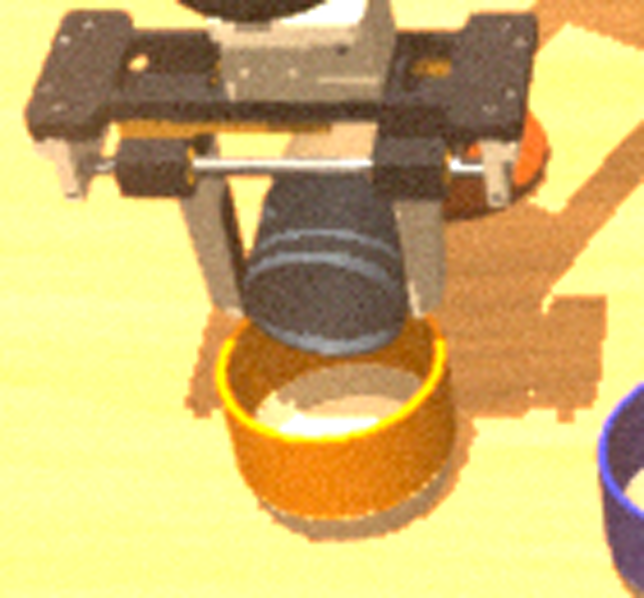

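Emit:
servo_tool --pt "1 -0.1 0 -0.3 0" --pt "1 0 0 -0.2 0" --pt "1 0 0 0 0" --pt "1 0 0 0 0" --pt "1 0 0 0 0"

```text
clock: 11.78
position: [598.4, -209.3, 45.0]
eef_rot: [0.001, -0.706, 0.709, -0.002]
contact_force: [5.4, 1.8, 5.5]
finger_gap: 0.724
```

```bash
python3 - <<'E'
from h import *
s,R=st(); print(s['ft_torque'])
c=cam('scene'); b=c['pixels'][185:315,145:285]
b=np.clip(b.astype(float)*2.5,0,255).astype(np.uint8)
b=cv2.resize(b,None,fx=3.5,fy=3.5,interpolation=cv2.INTER_CUBIC)
w=cam('wrist')['pixels'][100:480,160:480]; w=cv2.resize(w,None,fx=0.95,fy=455/380)
cv2.imwrite('pics/s13.png',np.hstack([b,w]))
E
```

```text
t 11.78 pos [ 598.4 -209.3   45. ] jawdeg -90.3 zaxis [ 0.005 -0.001 -1.   ] F [5.4 1.8 5.5] gap 67.3 j [-0.51  0.51  1.5   0.    1.12  1.06]
[ 0.39653364 -0.99875026 -0.05177641]
```

View pics/s13.png

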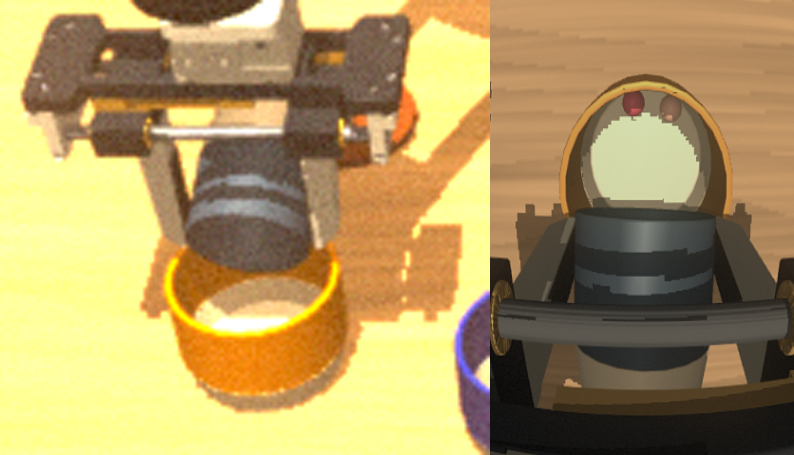

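Emit:
servo_tool --pt "1 0.3 0 2 0" --pt "1 0 0 3 0" --pt "1 0 0 2 0" --pt "1 -3 -3 0 0" --pt "1 -3 -3 0 0" --pt "1 -4 -3 0 0" --pt "1 0 0 -2 0" --pt "1 0 0 -2 0" --pt "1 0 0 -1.5 0" --pt "1 0 0 0 0"

```text
clock: 13.12
position: [497.6, -297.9, 57.0]
eef_rot: [-0.0, -0.706, 0.709, 0.002]
contact_force: [-0.1, 0.5, 0.5]
finger_gap: 0.713
```

```bash
cat >> h.py <<'E'
def snap2(n,sc=(145,185,285,315),wr=(160,100,480,480)):
    s,R=st()
    b=cam('scene')['pixels'][sc[1]:sc[3],sc[0]:sc[2]]; b=np.clip(b.astype(float)*2.3,0,255).astype(np.uint8)
    w=cam('wrist')['pixels'][wr[1]:wr[3],wr[0]:wr[2]]
    H=470; f=lambda i:cv2.resize(i,(min(400,int(i.shape[1]*H/i.shape[0])),H),interpolation=cv2.INTER_CUBIC)
    cv2.imwrite('pics/'+n+'.png',np.hstack([f(b),f(w)])[:, :800])
E
python3 - <<'E'
from h import *
snap2('s14',(90,160,260,300),(100,0,640,480))
E
```

```text
t 13.12 pos [ 497.6 -297.9   57. ] jawdeg -90.2 zaxis [-0.003  0.003 -1.   ] F [-0.1  0.5  0.5] gap 66.3 j [-0.73  0.42  1.62 -0.    1.1   0.84]
```

View pics/s14.png

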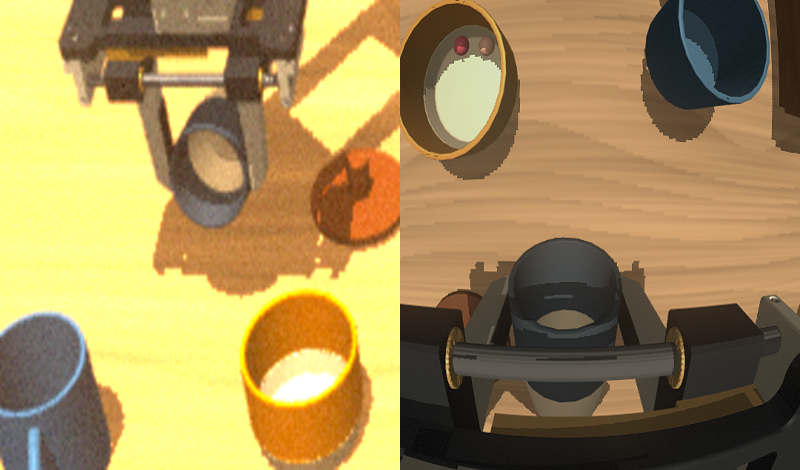

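Emit:
servo_tool --pt "1 0 0 0 0" --pt "1 0 0 0 0" --pt "1 0 0 0 0" --pt "1 0 0 0 0" --squeeze 3

```text
clock: 13.72
position: [499.1, -299.1, 59.0]
eef_rot: [0.0, -0.706, 0.709, -0.0]
contact_force: [0.7, -0.7, -0.6]
finger_gap: 0.71
```

```bash
python3 - <<'E'
from h import *
snap2('s15',(90,160,260,300),(100,0,640,480))
E
```

```text
t 13.72 pos [ 499.1 -299.1   59. ] jawdeg -90.2 zaxis [ 0. -0. -1.] F [ 0.7 -0.7 -0.6] gap 66.1 j [-0.73  0.42  1.62 -0.    1.1   0.84]
```

View pics/s15.png

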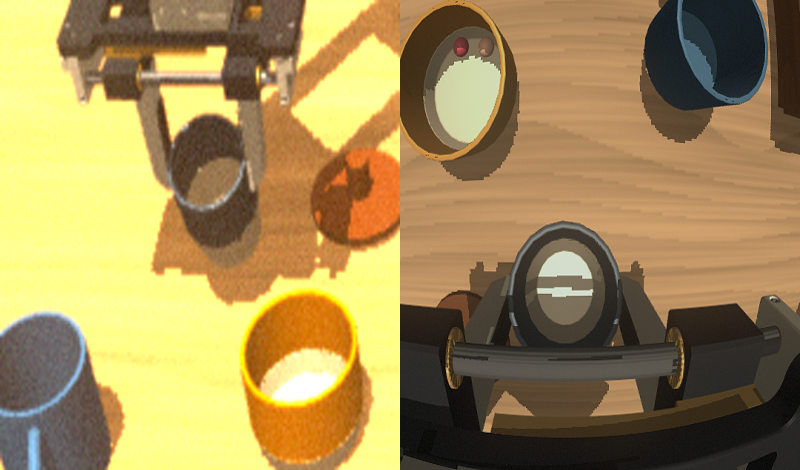

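Emit:
servo_tool --pt "1 0 0 -0.8 0" --pt "1 0 0 -0.6 0" --pt "1 0 0 -0.4 0" --pt "1 -0.5 0 -0.2 0" --pt "1 -0.5 0 -0.2 0" --pt "1 0 0 -0.2 0"

```text
clock: 14.58
position: [488.6, -299.1, 34.9]
eef_rot: [-0.0, -0.705, 0.709, 0.0]
contact_force: [0.3, -0.2, -0.7]
finger_gap: 0.709
```

```bash
python3 - <<'E'
from h import *
snap2('s16',(90,160,260,300),(100,0,640,480))
E
```

```text
t 14.57 pos [ 488.6 -299.1   34.9] jawdeg -90.3 zaxis [-0.  0. -1.] F [ 0.3 -0.2 -0.7] gap 66.0 j [-0.74  0.43  1.66 -0.    1.04  0.83]
```

View pics/s16.png

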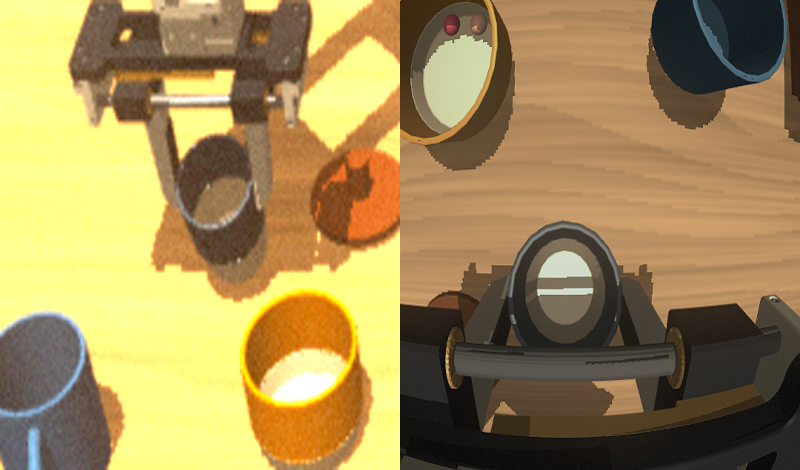

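Emit:
servo_tool --pt "1 0 0 -0.4 0" --pt "1 0 0 -0.4 0" --pt "1 0 0 -0.3 0"

```text
clock: 15.05
position: [489.5, -299.5, 24.2]
eef_rot: [-0.0, -0.706, 0.709, -0.001]
contact_force: [-0.7, 0.7, 4.0]
finger_gap: 0.712
```

Emit:
servo_tool --pt "1 -0.5 0 0 0" --pt "1 -0.5 0 -0.1 0" --pt "0.5 0 0 0 0" --pt "-0.5 0 0 0 0" --pt "-1 0 0 0 0" --pt "-1 0 0 0 0"

```text
clock: 15.8
position: [479.1, -298.9, 22.8]
eef_rot: [0.0, -0.706, 0.709, 0.0]
contact_force: [-0.7, 0.1, -1.0]
finger_gap: 0.913
```

```bash
python3 - <<'E'
from h import *
snap2('s17',(90,160,260,300),(100,0,640,480))
E
```

```text
t 15.8 pos [ 479.1 -298.9   22.8] jawdeg -90.2 zaxis [-0.  0. -1.] F [-0.7  0.1 -1. ] gap 84.9 j [-0.76  0.44  1.7   0.    1.01  0.82]
```

View pics/s17.png

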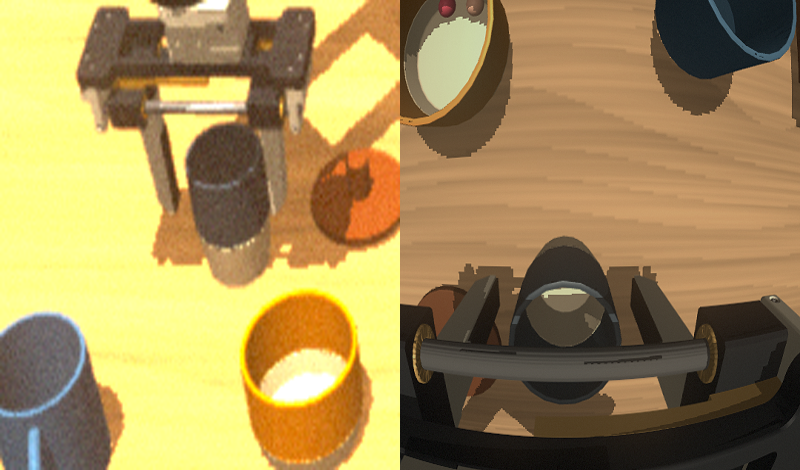

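Emit:
servo_tool --pt "-1 0 0 0 0"

```text
clock: 16.02
position: [479.1, -299.0, 22.8]
eef_rot: [0.0, -0.706, 0.709, 0.0]
contact_force: [-0.1, 0.1, -0.1]
finger_gap: 1.002
```

```bash
python3 - <<'E'
from h import *
snap2('s18',(90,160,260,300),(100,0,640,480))
E
```

```text
t 16.02 pos [ 479.1 -299.    22.8] jawdeg -90.2 zaxis [-0.  0. -1.] F [-0.1  0.1 -0.1] gap 93.1 j [-0.76  0.44  1.7   0.    1.01  0.82]
```

View pics/s18.png

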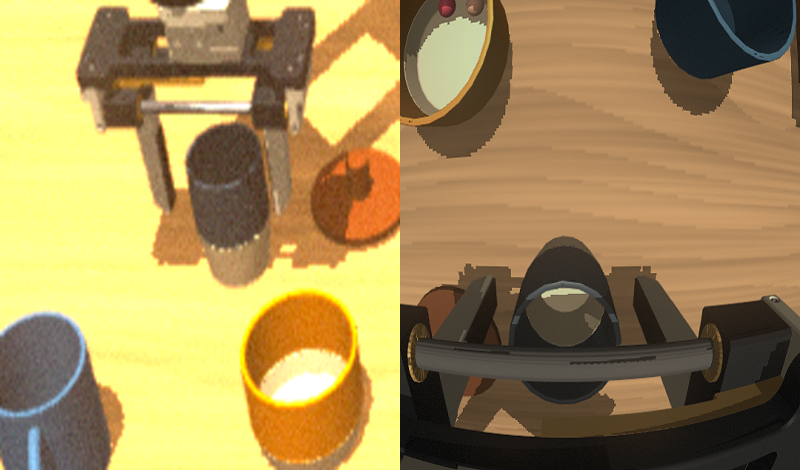

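```bash
python3 - <<'E'
from h import *
C={n:cam(n) for n in('scene','wrist')}
s,R=st()
m=[t for t in masks('scene','tumbler_a')]
for t in m: print(t[0],t[2])
k=[t for t in m if t[2][0]<250][0]
c=C['scene']
def hullt(p):
    x,y,th=p; a=np.array([np.sin(th),0,np.cos(th)]); b=np.array([np.cos(th),0,-np.sin(th)]); an=np.linspace(0,2*np.pi,40)
    off=28*(abs(np.sin(th))); B=np.array([x,y,off])
    P=np.vstack([B+z*a+r*(np.cos(an)[:,None]*b+np.sin(an)[:,None]*np.array([0,1,0])) for r,z in TUM])
    return cv2.convexHull(proj(c,P).astype(np.float32))
for th in (-15,-10,-5,0,5,10):
    r=minimize(lambda p:miou(k[1],hullt([p[0],p[1],np.radians(th)])),[485,-299],method='Nelder-Mead',options=dict(initial_simplex=[[485,-299],[495,-299],[485,-290]]))
    print(th,r.x.round(1),round(r.fun,3))
w=C['wrist']; im=w['pixels'].copy()
for x,col in((485,(0,255,0)),):
  for z,r in((90,34),(0,28)):
    cv2.polylines(im,[np.round(wproj(w,circ(x,-299,z,r),s,R)).astype(np.int32)],True,col,1)
cv2.imwrite('pics/w19.png',im[180:420,160:480])
E
```

```text
t 16.23 pos [ 479.1 -299.    22.9] jawdeg -90.2 zaxis [-0.  0. -1.] F [ 0.   0.1 -0. ] gap 93.3 j [-0.76  0.44  1.7   0.    1.01  0.82]
0.93 [421.3 209.4]
0.76 [187.  217.1]
-15 [ 476.9 -297.2] 0.095
-10 [ 470.7 -298. ] 0.087
-5 [ 465.4 -298.4] 0.074
0 [ 459.8 -298.7] 0.057
5 [ 458.6 -297.4] 0.052
10 [ 458.7 -296.1] 0.059
```

View pics/w19.png

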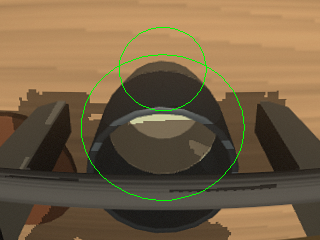

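Emit:
servo_tool --pt "-1 -1 0 0 0" --pt "-1 -0.9 0 0 0" --pt "0.5 0 0 0 0" --pt "1 0 0 0 0" --pt "1 0 0 0 0" --pt "1 0 0 0 0" --pt "1 0 0 0 0" --squeeze 15

```text
clock: 17.15
position: [460.2, -299.1, 22.9]
eef_rot: [-0.0, -0.706, 0.709, -0.0]
contact_force: [0.2, -0.7, 0.5]
finger_gap: 0.716
```

```bash
python3 - <<'E'
from h import *
snap2('s20',(90,160,260,300),(100,0,640,480))
E
```

```text
t 17.15 pos [ 460.2 -299.1   22.9] jawdeg -90.2 zaxis [ 0. -0. -1.] F [ 0.2 -0.7  0.5] gap 66.6 j [-0.78  0.41  1.74 -0.    0.99  0.8 ]
```

View pics/s20.png

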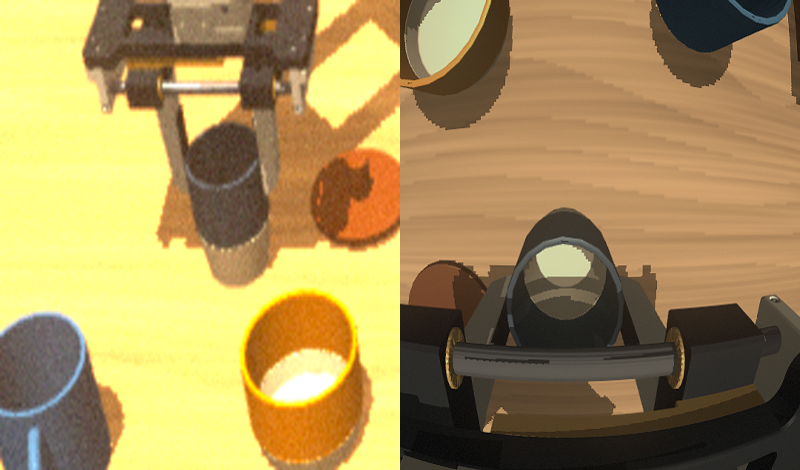

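```bash
python3 - <<'E'
from h import *
s,R=st(); w=cam('wrist')
for x in (445,450,455,460,465,470):
    p=wproj(w,circ(x,-299,90,34),s,R); print(x,p[:,1].min().round(),p[:,0].min().round(),p[:,0].max().round(), 'base',wproj(w,circ(x,-299,0,28),s,R)[:,1].min().round())
C={'scene':cam('scene')}; print(locate('tumbler_a',TUM,460,-299,cams=('scene',),C=C))
cv2.imwrite('pics/w21.png',w['pixels'][180:480,160:480])
E
```

```text
t 17.25 pos [ 460.2 -299.2   22.9] jawdeg -90.2 zaxis [ 0. -0. -1.] F [-0.1  0.   0.9] gap 66.2 j [-0.78  0.41  1.74 -0.    0.99  0.8 ]
445 285.0 245.0 399.0 base 240.0
450 274.0 244.0 400.0 base 232.0
455 262.0 243.0 401.0 base 224.0
460 250.0 242.0 402.0 base 216.0
465 237.0 241.0 403.0 base 209.0
470 224.0 240.0 404.0 base 201.0
[(array([ 460.54716064, -298.44783989]), np.float64(0.08225332956099884))]
```

View pics/w21.png

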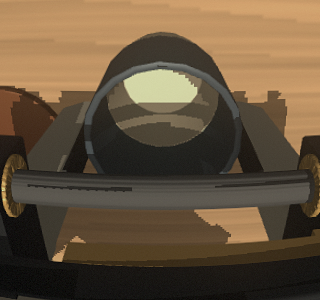

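Emit:
servo_tool --pt "1 0 0 3 0" --pt "1 0 0 5 0" --pt "1 0 2 5 0" --pt "1 0.5 5 0 0" --pt "1 0.5 5.5 0 -0.03" --pt "1 0.5 5.5 0 -0.03" --pt "1 0.5 5.5 0 -0.03" --pt "1 0.5 5.5 0 -0.03" --pt "1 0.6 5.5 0 -0.03" --pt "1 0.6 5.5 0 -0.03" --pt "1 0.6 5.5 0 -0.03" --pt "1 0.6 5.5 0 -0.03" --pt "1 0.6 5.5 0 -0.03" --pt "1 0.6 5 0 -0.025" --pt "1 0.5 3.2 0 0" --pt "1 0 0 0 0"

```text
clock: 19.4
position: [525.3, 350.0, 151.8]
eef_rot: [-0.001, -0.595, 0.804, 0.0]
contact_force: [-1.6, -0.5, -1.3]
finger_gap: 0.712
```

```bash
python3 - <<'E'
from h import *
snap2('s22',(400,130,560,320),(0,0,640,480))
E
```

```text
t 19.4 pos [525.3 350.  151.8] jawdeg -107.0 zaxis [-0.001 -0.    -1.   ] F [-1.6 -0.5 -1.3] gap 66.2 j [0.41 0.42 1.37 0.   1.35 2.28]
```

View pics/s22.png

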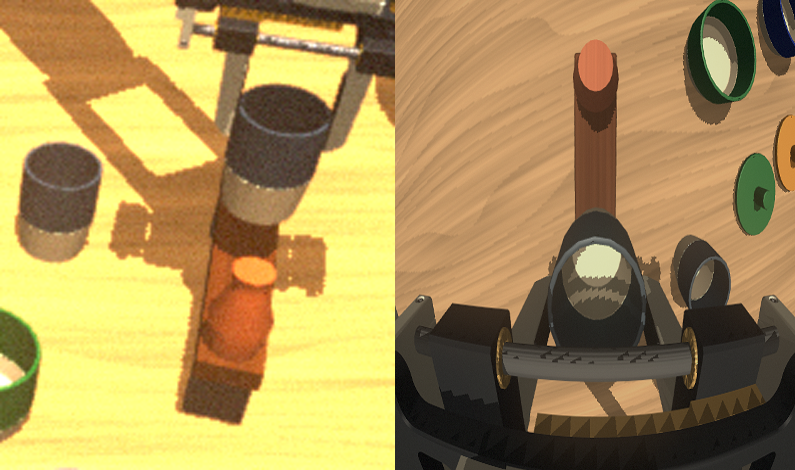

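Emit:
servo_tool --pt "1 0.1 -0.1 -2 0" --pt "1 0 0 -1.5 0" --pt "1 0 0 -0.9 0" --pt "1 0 0 -0.3 0" --pt "1 0 0 -0.2 0" --pt "1 0 0 0 0"

```text
clock: 20.25
position: [527.3, 347.1, 104.2]
eef_rot: [0.0, -0.594, 0.805, -0.0]
contact_force: [0.8, -0.1, -1.0]
finger_gap: 0.712
```

Emit:
servo_tool --pt "1 0 0 -0.1 0" --pt "1 0 0 -0.1 0" --squeeze 6

```text
clock: 20.5
position: [527.4, 347.3, 102.7]
eef_rot: [0.001, -0.594, 0.805, -0.0]
contact_force: [-1.5, 0.4, 5.3]
finger_gap: 0.711
```

Contact. Release and rise.

Emit:
servo_tool --pt "0.3 0 0 0 0" --pt "-0.2 0 0 0 0" --pt "-1 0 0 0 0" --pt "-1 0 0 0 0" --pt "-1 0 0 0 0" --pt "-1 0 0 2 0" --pt "-1 0 0 4 0" --pt "-1 0 0 3 0"

```text
clock: 21.5
position: [527.3, 347.0, 193.1]
eef_rot: [0.0, -0.594, 0.805, -0.0]
contact_force: [1.4, 0.2, -0.1]
finger_gap: 0.999
```

```bash
python3 - <<'E'
from h import *
snap2('s23',(400,130,560,320),(0,0,640,480))
C={'scene':cam('scene'),'top':cam('top')}; print(locate('tumbler_a',TUM,527,348,80,cams=('scene',),C=C))
print(locate('tumbler_a',TUM,430,212,0,C=C))
E
```

```text
t 21.5 pos [527.3 347.  193.1] jawdeg -107.1 zaxis [ 0.001  0.    -1.   ] F [ 1.4  0.2 -0.1] gap 93.0 j [ 0.41  0.4   1.31 -0.    1.44  2.28]
[(array([528.05867438, 347.67745945]), np.float64(0.09993075586731337))]
[(array([429.36517977, 213.102992  ]), np.float64(0.15219742850665563)), (array([426.86637521, 214.87843943]), np.float64(0.08113076591194746)), (array([429.4688434 , 213.63142875]), np.float64(0.11840269154548477))]
```

View pics/s23.png

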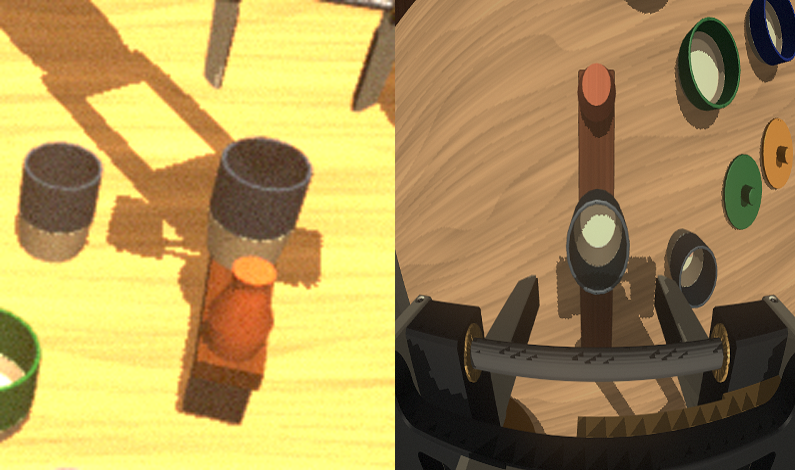

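Emit:
servo_tool --pt "-1 -3 -4 0 0.1" --pt "-1 -3 -4 0 0.1" --pt "-1 -3.8 -5.4 0 0.097" --pt "-1 0 0 -4 0" --pt "-1 0 0 -4 0" --pt "-1 0 0 0 0"

```text
clock: 22.6
position: [427.7, 214.8, 108.6]
eef_rot: [-0.004, -0.706, 0.708, 0.002]
contact_force: [-0.7, -0.8, 0.1]
finger_gap: 0.997
```

```bash
python3 - <<'E'
from h import *
s,R=st(); w=cam('wrist'); im=w['pixels'].copy()
for x,y in ((429,213),):
  for z,r in((90,34),(0,28)):
    cv2.polylines(im,[np.round(wproj(w,circ(x,y,z,r),s,R)).astype(np.int32)],True,(0,255,0),1)
cv2.imwrite('pics/w24.png',im)
E
```

```text
t 22.6 pos [427.7 214.8 108.6] jawdeg -90.1 zaxis [-0.008 -0.002 -1.   ] F [-0.7 -0.8  0.1] gap 92.7 j [ 0.23  0.2   1.8  -0.    1.15  1.81]
```

View pics/w24.png

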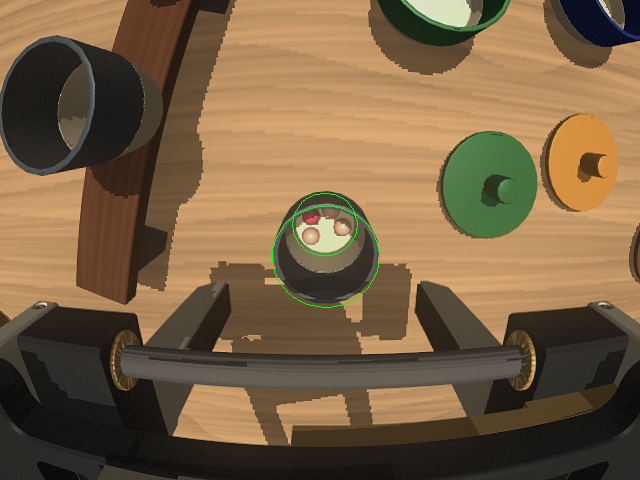

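Emit:
servo_tool --pt "-1 0 0 -3 0" --pt "-1 0 0 -3 0" --pt "-1 0 0 -2.4 0" --pt "-1 0 0 -0.6 0" --pt "0 0 0 0 0" --pt "1 0 0 0 0" --pt "1 0 0 0 0" --pt "1 0 0 0 0" --squeeze 12

```text
clock: 23.65
position: [432.0, 215.9, 22.8]
eef_rot: [0.001, -0.706, 0.708, -0.001]
contact_force: [-0.1, -0.7, 5.8]
finger_gap: 0.709
```

Emit:
servo_tool --pt "1 0 0 2 0" --pt "1 0 0 3 0" --pt "1 0.4 -2 3 0" --pt "1 0.7 -4 0 0" --pt "1 0.7 -4.5 0 0" --pt "1 0.7 -4.5 0 0" --pt "1 0.7 -4.5 0 0" --pt "1 0.7 -4.5 0 0" --pt "1 0.7 -4.5 0 0" --pt "1 0.7 -4.5 0 0" --pt "1 0.7 -4.5 0 0" --pt "1 0.7 -3 0 0" --pt "1 0.6 -1.6 0 0" --pt "1 0 -0.5 -1.2 0" --pt "1 0 0 -1.2 0" --pt "1 0 0 0 0"

```text
clock: 25.65
position: [502.6, -208.1, 76.1]
eef_rot: [-0.0, -0.707, 0.707, 0.002]
contact_force: [-0.4, 0.2, -1.2]
finger_gap: 0.711
```

```bash
python3 - <<'E'
from h import *
snap2('s25',(130,140,270,280),(0,0,640,480))
E
```

```text
t 25.65 pos [ 502.6 -208.1   76.1] jawdeg -90.1 zaxis [-0.003  0.003 -1.   ] F [-0.4  0.2 -1.2] gap 66.1 j [-0.6   0.34  1.69  0.    1.11  0.97]
```

View pics/s25.png

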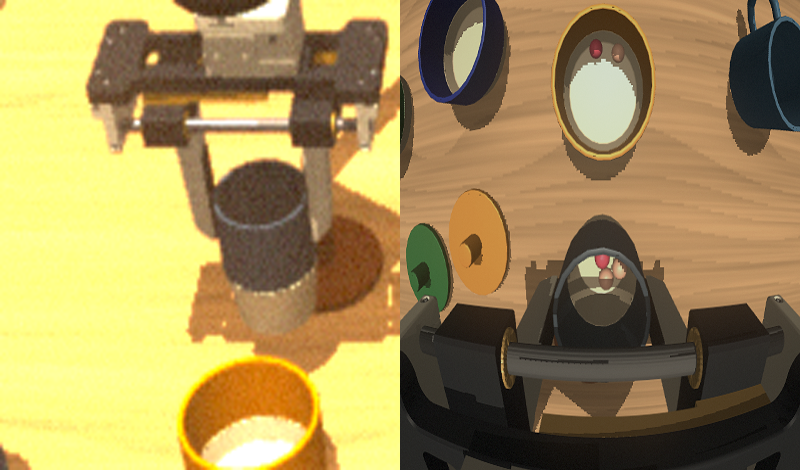

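Emit:
servo_tool --pt "1 1.2 -0.1 0 0" --pt "1 1.2 0 0 0" --pt "1 0.6 0 0 0" --pt "1 0.6 0 0 0" --pt "1 0.6 0 0 0" --pt "1 0.6 0 0 0" --pt "1 0.6 0 0 0" --pt "1 0.6 0 0 0" --pt "1 0.6 0 0 0" --pt "1 0.6 0 0 0" --pt "1 0.6 0 0 0" --pt "1 0.6 0 0 0" --pt "1 0.6 0 0 0" --pt "1 0.4 0 0 0" --pt "1 0 0 0 0"

```text
clock: 27.62
position: [598.8, -211.1, 77.9]
eef_rot: [0.0, -0.706, 0.708, -0.0]
contact_force: [-1.1, 0.4, 0.1]
finger_gap: 0.712
```

```bash
python3 - <<'E'
from h import *
snap2('s26',(145,165,285,305),(0,0,640,480))
E
```

```text
t 27.62 pos [ 598.8 -211.1   77.9] jawdeg -90.1 zaxis [ 0.001  0.    -1.   ] F [-1.1  0.4  0.1] gap 66.2 j [-0.51  0.49  1.46  0.    1.2   1.06]
```

View pics/s26.png

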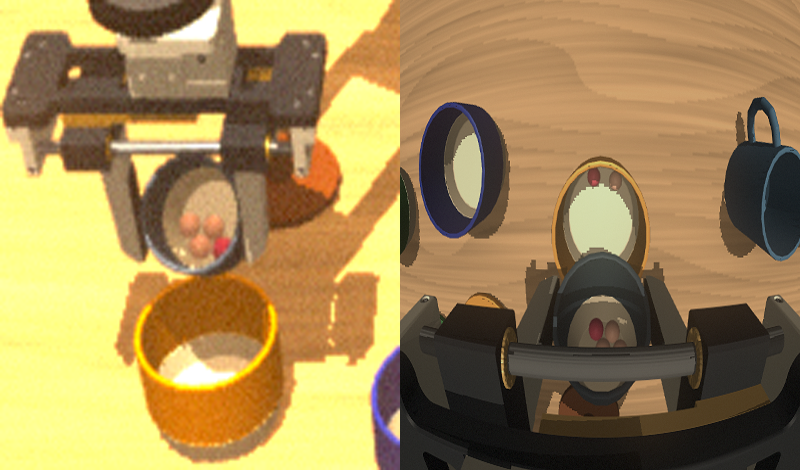

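Emit:
servo_tool --pt "1 -0.1 0 -0.3 0" --pt "1 0 0 -0.3 0" --pt "1 0 0 -0.3 0" --pt "1 0 0 -0.3 0" --pt "1 0 0 -0.3 0" --pt "1 0 0 -0.3 0" --pt "1 0 0 -0.3 0" --pt "1 0 0 0 0"

```text
clock: 28.72
position: [597.3, -211.4, 56.8]
eef_rot: [0.0, -0.706, 0.708, -0.0]
contact_force: [-1.0, -1.2, 3.6]
finger_gap: 0.711
```

```bash
python3 - <<'E'
from h import *
snap2('s27',(145,165,285,305),(0,0,640,480))
E
```

```text
t 28.73 pos [ 597.3 -211.4   56.8] jawdeg -90.1 zaxis [ 0. -0. -1.] F [-1.  -1.2  3.6] gap 66.1 j [-0.52  0.5   1.48 -0.    1.15  1.06]
```

View pics/s27.png

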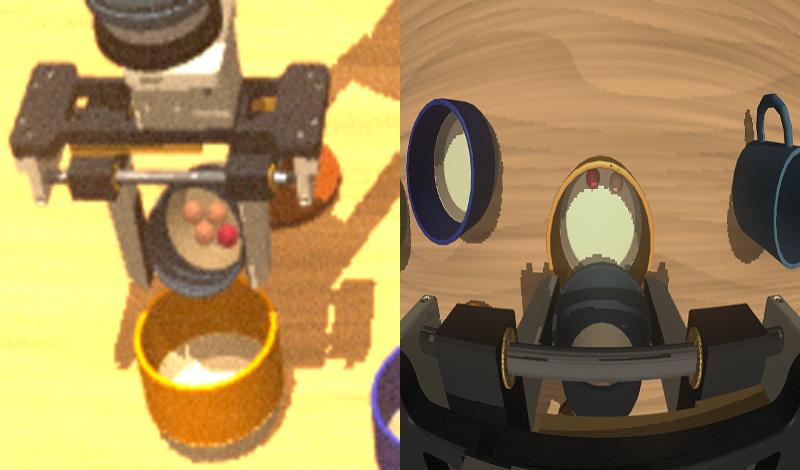

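Emit:
servo_tool --pt "1 0 0.1 -0.3 0" --pt "1 0 0 -0.3 0" --pt "1 0 0 -0.3 0" --pt "1 0 0 -0.3 0" --pt "1 0 0 -0.2 0" --pt "1 0 0 0 0"

```text
clock: 29.58
position: [598.2, -210.6, 43.7]
eef_rot: [0.0, -0.706, 0.708, -0.001]
contact_force: [1.1, -1.5, 6.1]
finger_gap: 0.708
```

```bash
python3 - <<'E'
from h import *
snap2('s28',(145,165,285,305),(0,0,640,480))
E
```

```text
t 29.57 pos [ 598.2 -210.6   43.7] jawdeg -90.1 zaxis [ 0.002 -0.001 -1.   ] F [ 1.1 -1.5  6.1] gap 65.9 j [-0.51  0.52  1.5   0.    1.13  1.06]
```

View pics/s28.png

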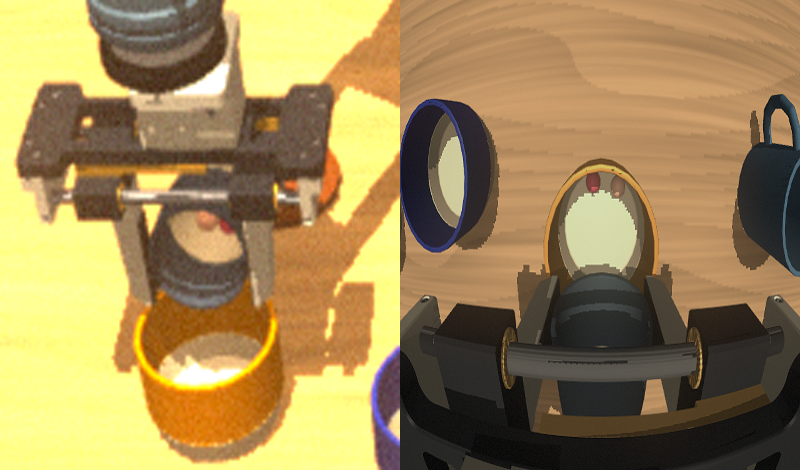

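Emit:
servo_tool --pt "1 0 0 -0.3 0" --pt "1 0 0 -0.2 0" --pt "1 -0.2 0 0 0" --pt "1 0 0 0 0" --pt "1 0 0 0 0"

```text
clock: 30.3
position: [596.1, -210.5, 38.6]
eef_rot: [0.0, -0.706, 0.708, -0.001]
contact_force: [1.0, -1.1, 5.4]
finger_gap: 0.709
```

```bash
python3 - <<'E'
from h import *
snap2('s29',(145,165,285,305),(0,0,640,480))
E
```

```text
t 30.3 pos [ 596.1 -210.5   38.6] jawdeg -90.1 zaxis [ 0.002 -0.001 -1.   ] F [ 1.  -1.1  5.4] gap 65.9 j [-0.52  0.52  1.51  0.    1.11  1.06]
```

View pics/s29.png

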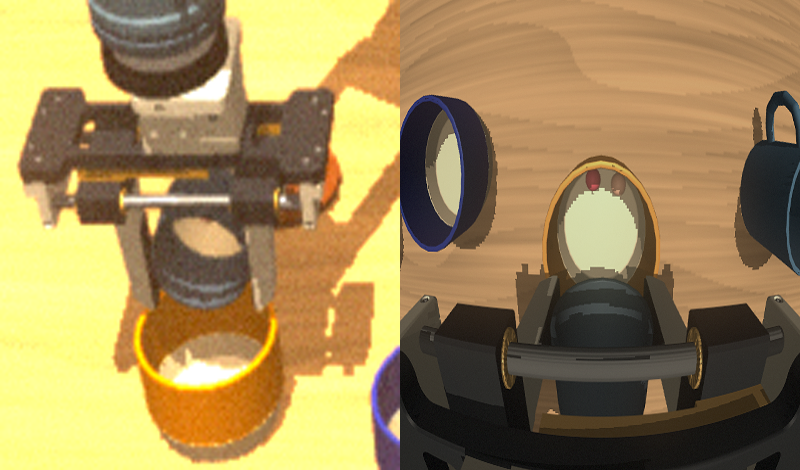

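Emit:
servo_tool --pt "1 -0.2 0 0 0" --pt "1 -0.2 0 -0.1 0" --pt "1 -0.2 0 -0.1 0" --pt "1 0 0 0 0" --pt "1 0 0 0 0"

```text
clock: 31.02
position: [591.5, -210.9, 37.8]
eef_rot: [0.001, -0.706, 0.708, -0.002]
contact_force: [3.5, 0.1, 10.9]
finger_gap: 0.712
```

```bash
python3 - <<'E'
from h import *
snap2('s30',(145,165,285,305),(0,0,640,480))
E
```

```text
t 31.02 pos [ 591.5 -210.9   37.8] jawdeg -90.1 zaxis [ 0.005 -0.002 -1.   ] F [ 3.5  0.1 10.9] gap 66.2 j [-0.52  0.51  1.52  0.    1.1   1.05]
```

View pics/s30.png

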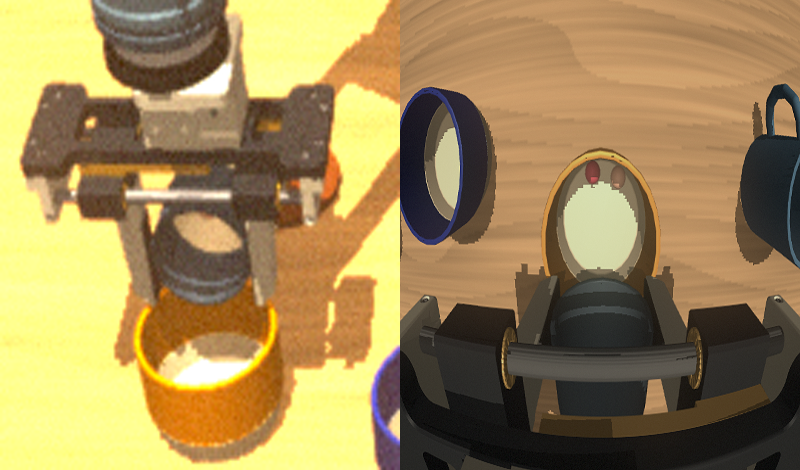

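Emit:
servo_tool --pt "1 0 0 0 0" --pt "1 0 0 0 0" --pt "1 0 0 1 0" --pt "1 0 0 1.2 0" --pt "1 0 0 0 0" --squeeze 50

```text
clock: 31.75
position: [589.4, -210.4, 58.6]
eef_rot: [0.0, -0.706, 0.708, -0.001]
contact_force: [0.2, -0.1, -1.1]
finger_gap: 0.709
```

```bash
python3 - <<'E'
from h import *
snap2('s31',(145,165,285,305),(0,0,640,480))
E
```

```text
t 31.75 pos [ 589.4 -210.4   58.6] jawdeg -90.1 zaxis [ 0.001 -0.    -1.   ] F [ 0.2 -0.1 -1.1] gap 66.0 j [-0.52  0.49  1.5   0.    1.15  1.05]
```

View pics/s31.png

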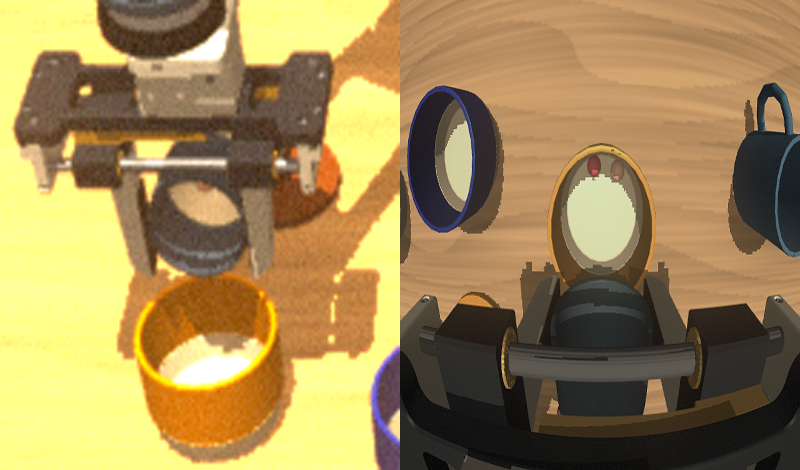

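Emit:
servo_tool --pt "1 -1 0 0 0" --pt "1 -0.8 0 0 0" --pt "1 4.5 0 0 0" --pt "1 0 0 0 0" --pt "1 0 0 0 0"

```text
clock: 32.48
position: [615.1, -209.9, 57.4]
eef_rot: [-0.0, -0.706, 0.708, 0.001]
contact_force: [-0.3, -0.4, -1.9]
finger_gap: 0.706
```

```bash
python3 - <<'E'
from h import *
snap2('s32',(145,165,285,305),(0,0,640,480))
E
```

```text
t 32.48 pos [ 615.1 -209.9   57.4] jawdeg -90.1 zaxis [-0.001  0.    -1.   ] F [-0.3 -0.4 -1.9] gap 65.6 j [-0.5   0.53  1.43 -0.    1.18  1.07]
```

View pics/s32.png

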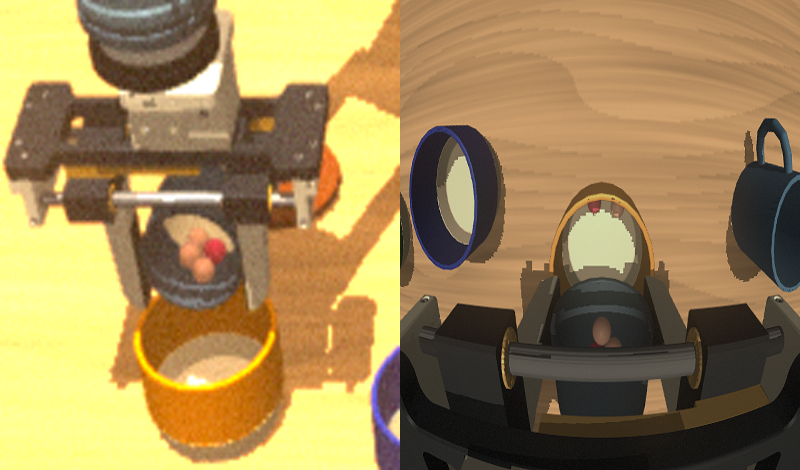

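Emit:
servo_tool --pt "1 0 0 0 0"

```text
clock: 32.7
position: [615.4, -210.2, 58.0]
eef_rot: [-0.0, -0.706, 0.708, 0.0]
contact_force: [0.2, 1.1, -1.8]
finger_gap: 0.706
```

```bash
python3 - <<'E'
from h import *
snap2('s33',(145,165,285,305),(0,0,640,480))
E
```

```text
t 32.7 pos [ 615.4 -210.2   58. ] jawdeg -90.1 zaxis [-0.  0. -1.] F [ 0.2  1.1 -1.8] gap 65.6 j [-0.5   0.53  1.43 -0.    1.18  1.07]
```

View pics/s33.png

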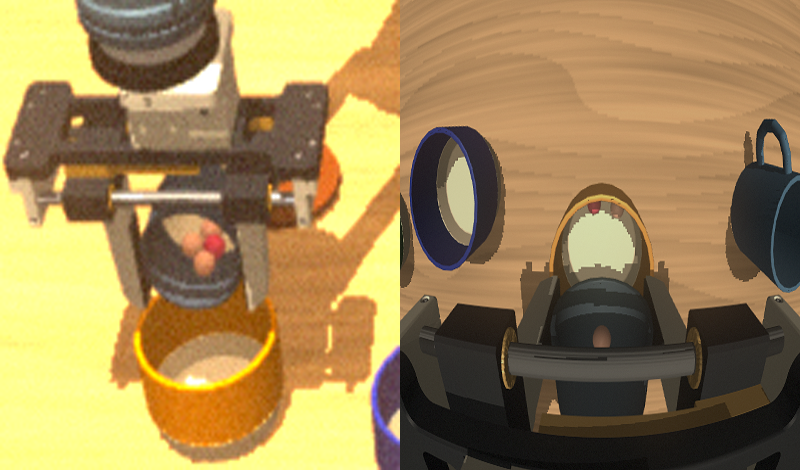

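Emit:
servo_tool --pt "1 -4 0 0 0" --pt "1 0 0 0 0" --pt "1 0 0 0 0"

```text
clock: 33.17
position: [576.7, -210.5, 58.4]
eef_rot: [0.0, -0.706, 0.708, -0.001]
contact_force: [0.9, -0.1, -1.6]
finger_gap: 0.707
```

```bash
python3 - <<'E'
from h import *
snap2('s34',(145,165,285,305),(0,0,640,480))
E
```

```text
t 33.17 pos [ 576.7 -210.5   58.4] jawdeg -90.2 zaxis [ 0.001 -0.001 -1.   ] F [ 0.9 -0.1 -1.6] gap 65.7 j [-0.53  0.47  1.53  0.    1.13  1.04]
```

View pics/s34.png

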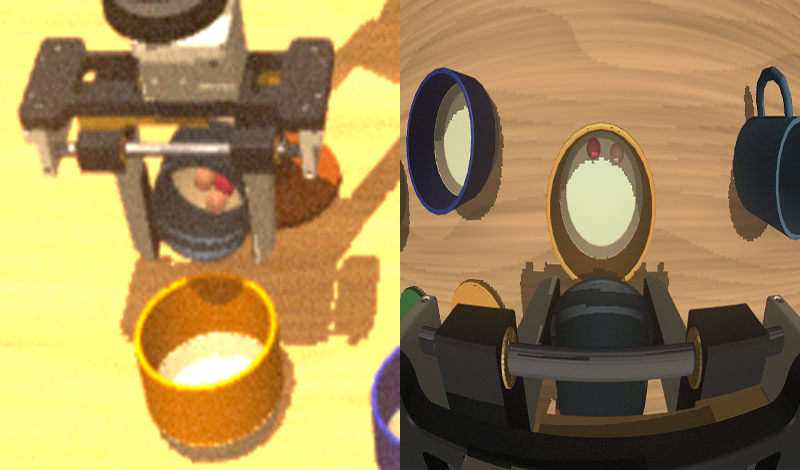

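Emit:
servo_tool --pt "1 -2 0 0.3 0" --pt "1 -2 0 0 0" --pt "1 -2 0 0 0" --pt "1 0 0 0 0"

```text
clock: 33.78
position: [515.9, -210.2, 61.0]
eef_rot: [0.0, -0.706, 0.708, 0.0]
contact_force: [0.4, -0.7, -1.2]
finger_gap: 0.708
```

Emit:
servo_tool --pt "1 0 0 0 0" --pt "1 0 0 0 0" --pt "1 0 0 0 0" --pt "1 0 0 0 0" --pt "1 0 0 0 0" --squeeze 3

```text
clock: 34.4
position: [516.1, -210.1, 60.8]
eef_rot: [-0.0, -0.706, 0.708, 0.0]
contact_force: [-0.2, 0.1, -3.6]
finger_gap: 0.709
```

```bash
python3 - <<'E'
from h import *
snap2('s35',(130,140,270,280),(0,0,640,480))
E
```

```text
t 34.4 pos [ 516.1 -210.1   60.8] jawdeg -90.1 zaxis [-0.  0. -1.] F [-0.2  0.1 -3.6] gap 65.9 j [-0.59  0.38  1.68  0.    1.09  0.99]
```

View pics/s35.png

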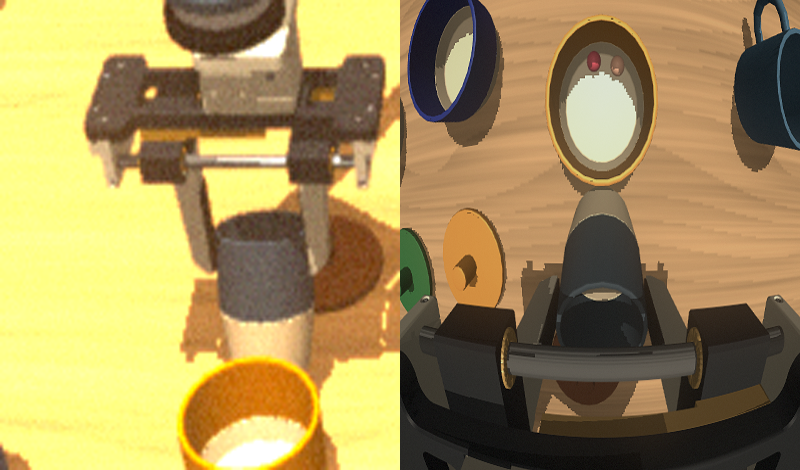

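Emit:
servo_tool --pt "1 0 0 0 0" --pt "1 0 0 0 0" --pt "1 0 0 0 0"

```text
clock: 34.88
position: [516.1, -210.2, 60.9]
eef_rot: [0.0, -0.706, 0.708, -0.0]
contact_force: [-0.2, 0.3, -1.5]
finger_gap: 0.711
```

```bash
python3 - <<'E'
from h import *
snap2('s36',(130,140,270,280),(0,0,640,480))
E
```

```text
t 34.88 pos [ 516.1 -210.2   60.9] jawdeg -90.1 zaxis [ 0. -0. -1.] F [-0.2  0.3 -1.5] gap 66.1 j [-0.59  0.38  1.68  0.    1.09  0.99]
```

View pics/s36.png

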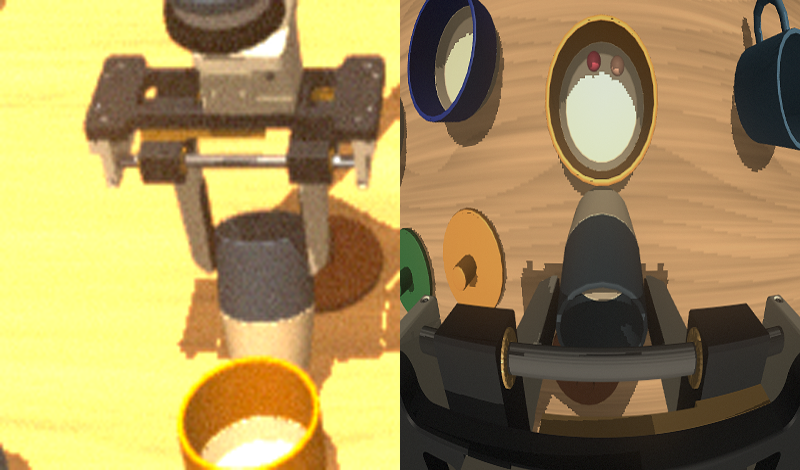

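Emit:
servo_tool --pt "1 -2 0 -0.5 0" --pt "1 -1.6 0 -0.8 0" --pt "1 0 0 -0.8 0" --pt "1 0 0 -0.5 0" --pt "1 0 0 -0.3 0" --pt "1 0 0 0 0"

```text
clock: 35.72
position: [481.1, -210.5, 32.2]
eef_rot: [0.0, -0.706, 0.708, -0.001]
contact_force: [0.7, 0.3, 1.5]
finger_gap: 0.713
```

Emit:
servo_tool --pt "1 0.4 0 -0.2 0" --pt "1 0.5 0 -0.2 0" --pt "1 0.5 0 -0.1 0" --pt "1 0.4 0 -0.1 0"

```text
clock: 36.22
position: [498.1, -210.2, 25.4]
eef_rot: [-0.0, -0.706, 0.708, 0.0]
contact_force: [-0.3, -1.4, -0.6]
finger_gap: 0.71
```

```bash
python3 - <<'E'
from h import *
snap2('s37',(130,140,270,280),(0,0,640,480))
E
```

```text
t 36.23 pos [ 498.1 -210.2   25.4] jawdeg -90.1 zaxis [-0.001  0.    -1.   ] F [-0.3 -1.4 -0.6] gap 66.0 j [-0.61  0.4   1.75 -0.    0.99  0.97]
```

View pics/s37.png

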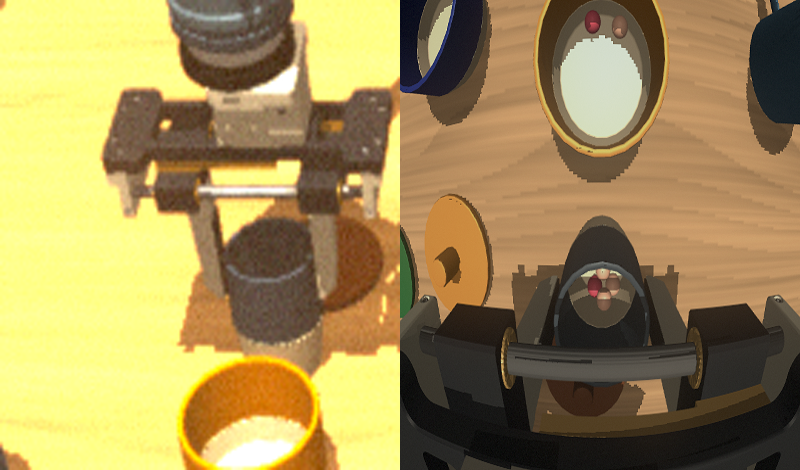

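Emit:
servo_tool --pt "1 0.2 0 -0.2 0" --pt "1 0 0 -0.1 0" --pt "0.4 0 0 0 0" --pt "-0.4 0 0 0 0" --pt "-1 0 0 0 0" --pt "-1 0 0 0 0" --pt "-1 0 0 0 0"

```text
clock: 37.2
position: [499.6, -210.0, 22.5]
eef_rot: [-0.0, -0.706, 0.708, 0.001]
contact_force: [0.3, -0.2, -0.3]
finger_gap: 0.974
```

```bash
python3 - <<'E'
from h import *
s,R=st(); w=cam('wrist'); C={'scene':cam('scene')}
print(locate('tumbler_a',TUM,498,-210,0,cams=('scene',),C=C))
im=w['pixels'].copy()
for x,y in ((498,-210),):
  for z,r in((90,34),(0,28)):
    p=wproj(w,circ(x,y,z,r),s,R); print(z,p.min(0).round(),p.max(0).round())
    cv2.polylines(im,[np.round(p).astype(np.int32)],True,(0,255,0),1)
cv2.imwrite('pics/w38.png',im)
E
```

```text
t 37.2 pos [ 499.6 -210.    22.5] jawdeg -90.1 zaxis [-0.001  0.001 -1.   ] F [ 0.3 -0.2 -0.3] gap 90.6 j [-0.6   0.4   1.75 -0.    0.99  0.97]
[(array([ 491.78139049, -208.28430042]), np.float64(0.15379229057490518))]
90 [242. 253.] [403. 393.]
0 [279. 219.] [366. 300.]
```

View pics/w38.png

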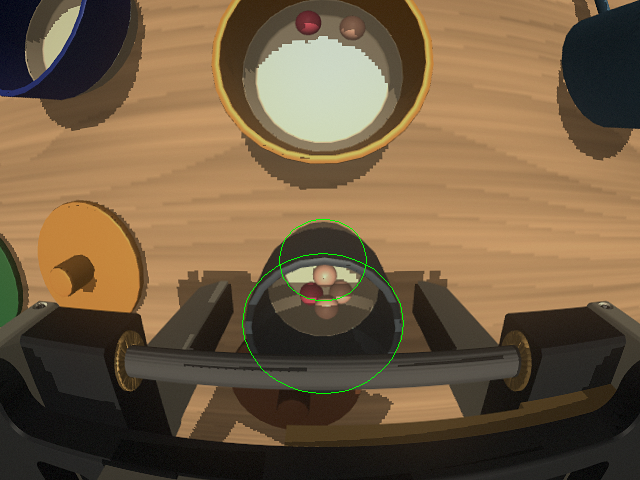

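Emit:
servo_tool --pt "-1 -0.4 0 1.5 0" --pt "-1 0 0 0 0" --pt "0.5 0 0 0 0" --pt "1 0 0 0 0" --pt "1 0 0 0 0" --pt "1 0 0 0 0" --pt "1 0 0 1 0" --pt "1 0 0 2 0" --pt "1 0 0 2.4 0" --pt "1 0 0 0 0" --squeeze 12

```text
clock: 38.6
position: [497.6, -211.1, 94.0]
eef_rot: [0.0, -0.706, 0.708, -0.002]
contact_force: [-1.0, 0.1, -1.8]
finger_gap: 0.713
```

```bash
python3 - <<'E'
from h import *
snap2('s39',(130,140,270,280),(0,0,640,480))
E
```

```text
t 38.6 pos [ 497.6 -211.1   94. ] jawdeg -90.1 zaxis [ 0.004 -0.003 -1.   ] F [-1.   0.1 -1.8] gap 66.3 j [-0.61  0.31  1.68  0.    1.14  0.97]
```

View pics/s39.png

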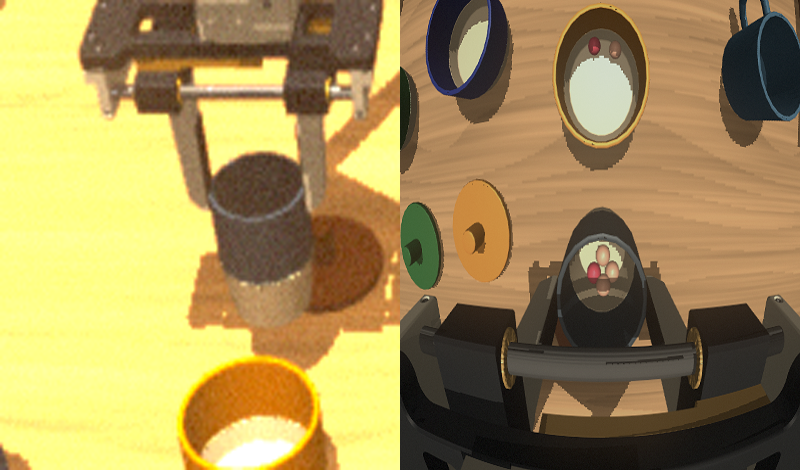

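Emit:
servo_tool --pt "1 1.3 0 0 0" --pt "1 1.3 0 0 0" --pt "1 0.6 0 0 0" --pt "1 0.6 0 0 0" --pt "1 0.6 0 0 0" --pt "1 0.6 0 0 0" --pt "1 0.6 0 0 0" --pt "1 0.6 0 0 0" --pt "1 0.6 0 0 0" --pt "1 0.6 0 0 0" --pt "1 0.6 0 0 0" --pt "1 0.6 0 -0.2 0" --pt "1 0.6 0 -0.3 0" --pt "1 0.6 0 -0.3 0" --pt "1 0 0 -0.3 0" --pt "1 0 0 -0.3 0" --pt "1 0 0 -0.3 0" --pt "1 0 0 -0.3 0" --pt "1 0 0 -0.3 0" --pt "1 0 0 0 0"

```text
clock: 41.2
position: [594.8, -210.6, 69.4]
eef_rot: [0.0, -0.706, 0.708, -0.001]
contact_force: [0.5, -1.1, 5.5]
finger_gap: 0.709
```

```bash
python3 - <<'E'
from h import *
snap2('s40',(145,165,285,305),(0,0,640,480))
E
```

```text
t 41.2 pos [ 594.8 -210.6   69.4] jawdeg -90.1 zaxis [ 0.002 -0.001 -1.   ] F [ 0.5 -1.1  5.5] gap 65.9 j [-0.52  0.49  1.48  0.    1.18  1.06]
```

View pics/s40.png

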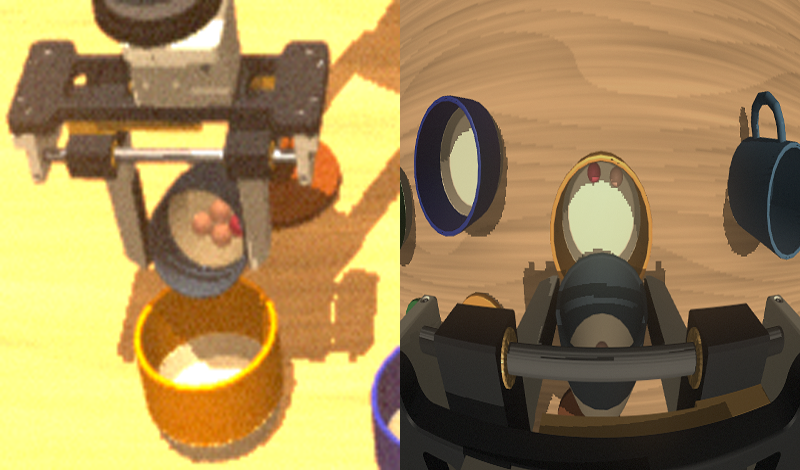

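Emit:
servo_tool --pt "1 0.3 0 -0.2 0" --pt "1 0 0 -0.3 0" --pt "1 0 0 -0.3 0" --pt "1 0 0 -0.3 0" --pt "1 0 0 -0.3 0" --pt "1 0 0 -0.3 0" --pt "1 0 0 -0.2 0" --pt "1 0 0 0 0"

```text
clock: 42.3
position: [599.8, -210.9, 51.6]
eef_rot: [0.001, -0.706, 0.708, -0.003]
contact_force: [3.2, 0.0, 7.4]
finger_gap: 0.711
```

```bash
python3 - <<'E'
from h import *
snap2('s41',(145,165,285,305),(0,0,640,480))
E
```

```text
t 42.3 pos [ 599.8 -210.9   51.6] jawdeg -90.1 zaxis [ 0.006 -0.002 -1.   ] F [3.2 0.  7.4] gap 66.2 j [-0.51  0.51  1.49  0.    1.14  1.06]
```

View pics/s41.png

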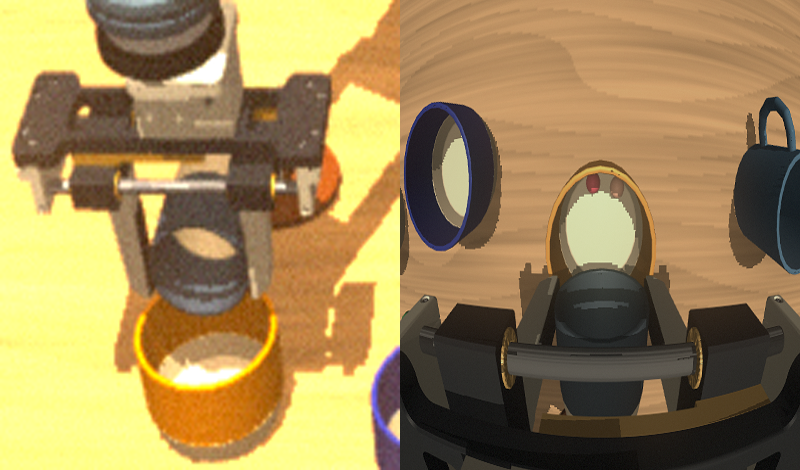

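Emit:
servo_tool --pt "1 0 0 -0.3 0" --pt "1 0 0 -0.2 0" --pt "1 0 0 -0.1 0" --pt "1 0 0 0 0" --pt "1 0 0 0 0"

```text
clock: 43.02
position: [600.7, -211.1, 46.2]
eef_rot: [0.002, -0.706, 0.708, -0.004]
contact_force: [5.9, -0.5, 9.0]
finger_gap: 0.711
```

```bash
python3 - <<'E'
from h import *
snap2('s42',(145,165,285,305),(0,0,640,480))
E
```

```text
t 43.02 pos [ 600.7 -211.1   46.2] jawdeg -90.1 zaxis [ 0.008 -0.002 -1.   ] F [ 5.9 -0.5  9. ] gap 66.1 j [-0.51  0.52  1.49  0.    1.13  1.06]
```

View pics/s42.png

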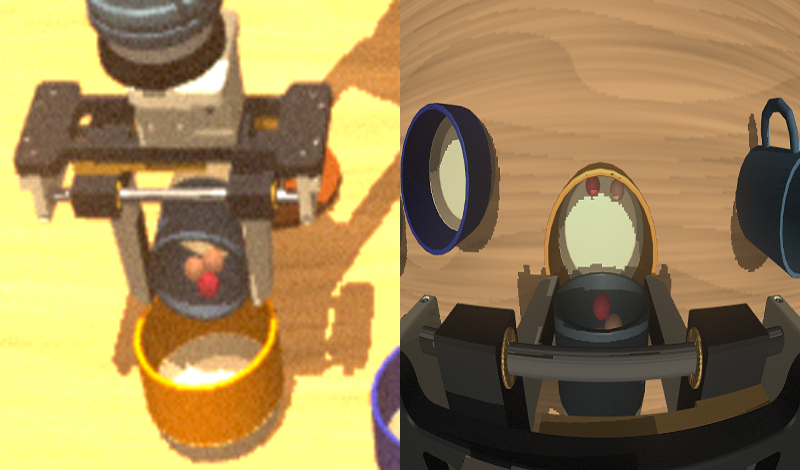

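Emit:
servo_tool --pt "1 0 0 -0.2 0" --pt "1 0 0 -0.1 0" --pt "1 0 0 0 0" --pt "1 0 0 0 0"

```text
clock: 43.62
position: [600.6, -211.0, 43.1]
eef_rot: [0.002, -0.706, 0.708, -0.004]
contact_force: [5.7, 0.6, 8.6]
finger_gap: 0.708
```

```bash
python3 - <<'E'
from h import *
snap2('s43',(145,165,285,305),(0,0,640,480))
E
```

```text
t 43.62 pos [ 600.6 -211.    43.1] jawdeg -90.1 zaxis [ 0.008 -0.002 -1.   ] F [5.7 0.6 8.6] gap 65.8 j [-0.51  0.52  1.5   0.    1.12  1.06]
```

View pics/s43.png

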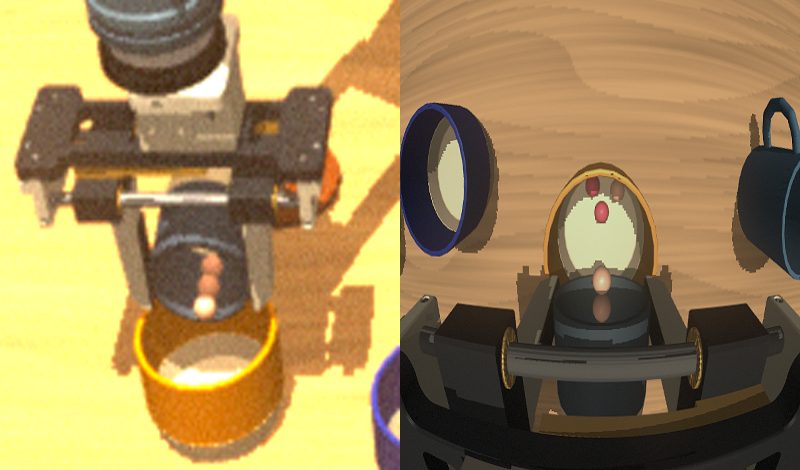

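Red has dropped in, another is on the lip. Wait.

Emit:
servo_tool --pt "1 0 0 -0.1 0" --pt "1 0 0 0 0" --pt "1 0 0 0 0" --pt "1 0 0 0 0" --pt "1 0 0 0 0"

```text
clock: 44.35
position: [600.8, -211.1, 42.1]
eef_rot: [0.002, -0.706, 0.708, -0.004]
contact_force: [6.4, 0.7, 8.5]
finger_gap: 0.711
```

```bash
python3 - <<'E'
from h import *
snap2('s44',(145,165,285,305),(0,0,640,480))
E
```

```text
t 44.35 pos [ 600.8 -211.1   42.1] jawdeg -90.2 zaxis [ 0.008 -0.002 -1.   ] F [6.4 0.7 8.5] gap 66.1 j [-0.51  0.52  1.5   0.    1.12  1.06]
```

View pics/s44.png

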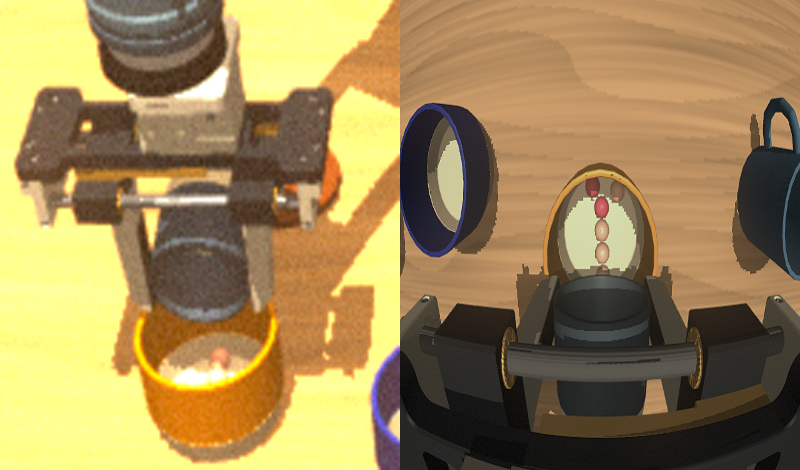

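Emit:
servo_tool --pt "1 0.2 0 2 0" --pt "1 0 0 3 0" --pt "1 0 0 2 0" --pt "1 -3 -3 0 0" --pt "1 -3 -3 0 0" --pt "1 -4 -3 0 0" --pt "1 0 0 -2 0" --pt "1 0 0 -2 0" --pt "1 0 0 -1 0" --pt "1 0 0 0 0"

```text
clock: 45.7
position: [498.4, -299.3, 58.7]
eef_rot: [0.0, -0.706, 0.708, 0.001]
contact_force: [-0.4, -0.7, -0.8]
finger_gap: 0.707
```

Emit:
servo_tool --pt "1 0 0 0 0" --pt "1 0 0 0 0" --pt "1 0 0 0 0" --pt "1 0 0 0 0" --pt "1 0 0 0 0" --squeeze 3

```text
clock: 46.32
position: [499.1, -300.2, 60.0]
eef_rot: [-0.0, -0.706, 0.708, -0.0]
contact_force: [-0.5, 0.2, -0.5]
finger_gap: 0.709
```

```bash
python3 - <<'E'
from h import *
snap2('s45',(90,150,260,300),(0,0,640,480))
E
```

```text
t 46.33 pos [ 499.1 -300.2   60. ] jawdeg -90.1 zaxis [ 0. -0. -1.] F [-0.5  0.2 -0.5] gap 65.9 j [-0.73  0.42  1.61 -0.    1.11  0.84]
```

View pics/s45.png

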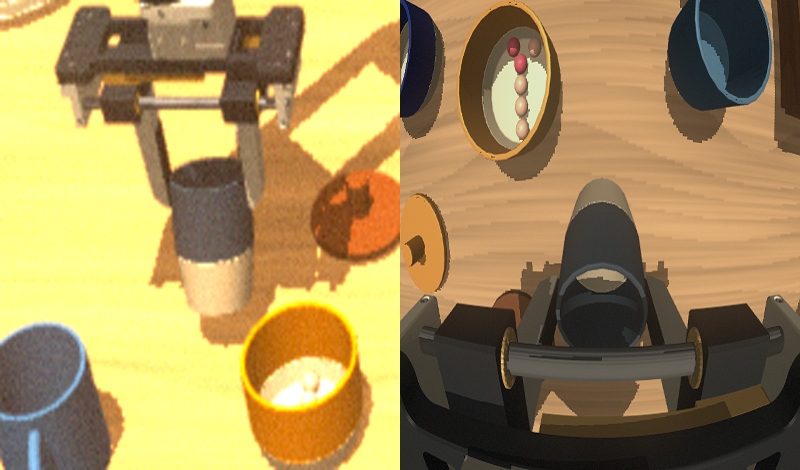

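Emit:
servo_tool --pt "1 0 0 -1 0" --pt "1 0 0 -0.6 0" --pt "1 0.3 0 -0.3 0" --pt "1 0.4 0 -0.2 0" --pt "1 0.5 0 -0.1 0" --pt "1 0.3 0 0 0"

```text
clock: 47.18
position: [514.7, -300.3, 37.9]
eef_rot: [0.0, -0.706, 0.708, -0.0]
contact_force: [0.4, 0.6, -0.7]
finger_gap: 0.715
```

```bash
python3 - <<'E'
from h import *
snap2('s46',(90,150,260,300),(0,0,640,480))
E
```

```text
t 47.17 pos [ 514.7 -300.3   37.9] jawdeg -90.1 zaxis [ 0. -0. -1.] F [ 0.4  0.6 -0.7] gap 66.5 j [-0.72  0.46  1.6   0.    1.07  0.86]
```

View pics/s46.png

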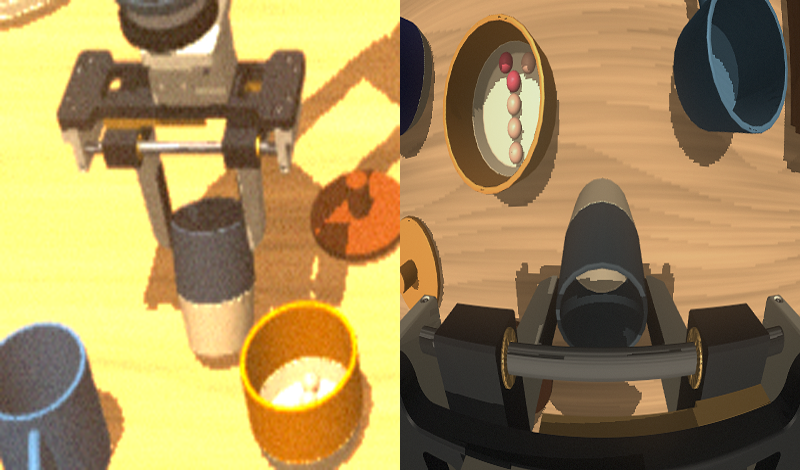

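Emit:
servo_tool --pt "1 -1.5 0 -0.4 0" --pt "1 0 0 -0.4 0" --pt "1 0 0 -0.3 0"

```text
clock: 47.65
position: [499.8, -300.8, 27.5]
eef_rot: [0.0, -0.706, 0.708, -0.001]
contact_force: [-0.3, -0.2, 4.0]
finger_gap: 0.711
```

Emit:
servo_tool --pt "1 0.5 0 0 0" --pt "1 0.5 0 -0.1 0" --pt "1 0.5 0 -0.1 0" --pt "1 0.3 0 0 0"

```text
clock: 48.15
position: [517.7, -300.4, 24.7]
eef_rot: [-0.0, -0.706, 0.708, -0.0]
contact_force: [0.2, -1.8, 2.3]
finger_gap: 0.715
```

```bash
python3 - <<'E'
from h import *
snap2('s47',(90,150,260,300),(0,0,640,480))
E
```

```text
t 48.15 pos [ 517.7 -300.4   24.7] jawdeg -90.1 zaxis [ 0. -0. -1.] F [ 0.2 -1.8  2.3] gap 66.5 j [-0.71  0.48  1.61 -0.    1.05  0.86]
```

View pics/s47.png

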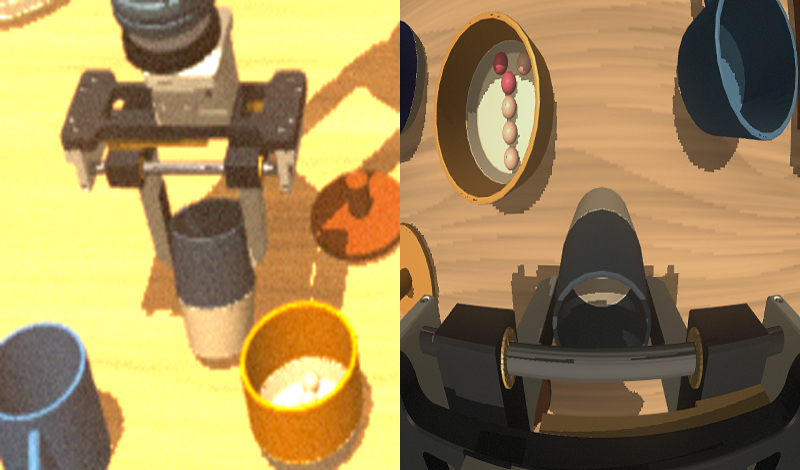

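Emit:
servo_tool --pt "0.4 0 0 0 0" --pt "-0.3 0 0 0 0" --pt "-1 0 0 0 0" --pt "-1 0 0 0 0" --pt "-1 0 0 0 0" --pt "-1 0 0 0 0"

```text
clock: 49.0
position: [517.0, -300.0, 24.7]
eef_rot: [0.0, -0.706, 0.708, 0.0]
contact_force: [-0.8, -0.0, 0.4]
finger_gap: 0.997
```

```bash
python3 - <<'E'
from h import *
s,R=st(); w=cam('wrist'); C={'scene':cam('scene')}
print(locate('tumbler_a',TUM,525,-300,0,cams=('scene',),C=C))
for x in (505,510,515,520,525,530):
    p=wproj(w,circ(x,-300,90,34),s,R); print(x,p[:,1].min().round(),'base',wproj(w,circ(x,-300,0,28),s,R)[:,1].min().round())
cv2.imwrite('pics/w48.png',w['pixels'][160:400,160:480])
E
```

```text
t 49.0 pos [ 517.  -300.    24.7] jawdeg -90.1 zaxis [-0.  0. -1.] F [-0.8 -0.   0.4] gap 92.7 j [-0.71  0.48  1.61  0.    1.05  0.86]
[(array([ 537.12893406, -300.6115414 ]), np.float64(0.10297463814586272))]
505 276.0 base 234.0
510 265.0 base 226.0
515 253.0 base 219.0
520 240.0 base 211.0
525 228.0 base 203.0
530 215.0 base 195.0
```

View pics/w48.png

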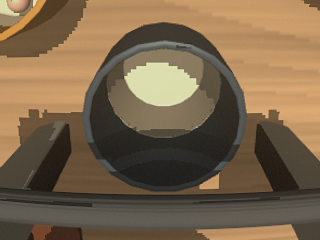

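Emit:
servo_tool --pt "-1 1 0 0 0" --pt "-1 0.9 0 0 0" --pt "0.5 0 0 0 0" --pt "1 0 0 0 0" --pt "1 0 0 0 0" --pt "1 0 0 0 0" --pt "1 0 0 3 0" --pt "1 0 0 5 0" --pt "1 -1 2 5 0" --pt "1 -2 5 0 0" --pt "1 -2 5.5 0 -0.03" --pt "1 -2 5.5 0 -0.03" --pt "1 -2 5.5 0 -0.03" --pt "1 -0.1 5.5 0 -0.03" --pt "1 0 5.5 0 -0.03" --pt "1 0 5.5 0 -0.03" --pt "1 0 5.5 0 -0.03" --pt "1 0 5.5 0 -0.03" --pt "1 0 5.5 0 -0.03" --pt "1 0 0 0 0" --squeeze 15

```text
clock: 51.65
position: [444.2, 268.1, 154.6]
eef_rot: [0.0, -0.607, 0.795, 0.0]
contact_force: [0.1, -0.3, -2.0]
finger_gap: 0.712
```

```bash
python3 - <<'E'
from h import *
snap2('s49',(380,100,560,320),(0,0,640,480))
E
```

```text
t 51.65 pos [444.2 268.1 154.6] jawdeg -105.3 zaxis [-0.     0.001 -1.   ] F [ 0.1 -0.3 -2. ] gap 66.2 j [0.33 0.22 1.65 0.   1.27 2.16]
```

View pics/s49.png

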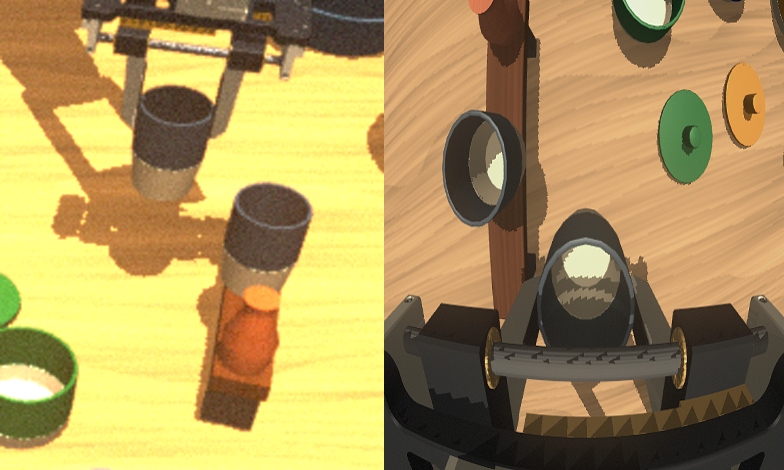

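Emit:
servo_tool --pt "1 0 4 0 -0.03" --pt "1 0.1 4 0 0" --pt "1 0 2.5 0 0" --pt "1 0 0 0 0" --pt "1 0 0 -2 0" --pt "1 0 0 -1.5 0" --pt "1 0 0 -0.9 0" --pt "1 0 0 -0.2 0" --pt "1 0 0 0 0"

```text
clock: 52.88
position: [446.4, 369.7, 109.1]
eef_rot: [0.0, -0.593, 0.806, -0.0]
contact_force: [0.5, -0.4, -0.9]
finger_gap: 0.714
```

```bash
python3 - <<'E'
from h import *
snap2('s50',(380,100,560,320),(0,0,640,480))
E
```

```text
t 52.88 pos [446.4 369.7 109.1] jawdeg -107.3 zaxis [ 0.  0. -1.] F [ 0.5 -0.4 -0.9] gap 66.4 j [ 0.5   0.37  1.56 -0.    1.21  2.37]
```

View pics/s50.png

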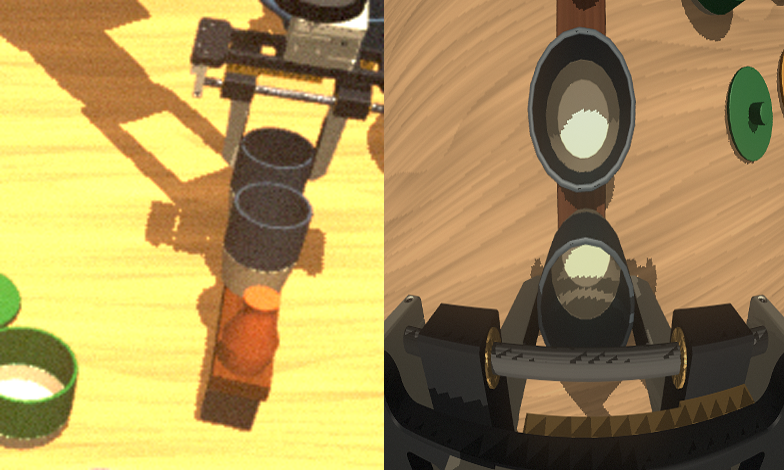

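Emit:
servo_tool --pt "1 0 0.3 -0.2 0" --pt "1 0 0 -0.2 0" --pt "1 0 0 -0.1 0" --squeeze 6

```text
clock: 53.35
position: [446.1, 373.0, 104.6]
eef_rot: [0.0, -0.593, 0.805, -0.0]
contact_force: [-2.4, -1.1, 8.5]
finger_gap: 0.715
```

Emit:
servo_tool --pt "0.3 0 0 0 0" --pt "-0.2 0 0 0 0" --pt "-1 0 0 0 0" --pt "-1 0 0 0 0" --pt "-1 0 0 0 0" --pt "-1 0 0 2 0" --pt "-1 0 0 4 0" --pt "-1 0 -2 3 0" --pt "-1 0 -5 0 0.1" --pt "-1 0 -5 0 0.1"

```text
clock: 54.6
position: [446.2, 251.9, 194.2]
eef_rot: [0.001, -0.672, 0.741, -0.0]
contact_force: [0.7, -0.8, -0.4]
finger_gap: 0.996
```

```bash
python3 - <<'E'
from h import *
snap2('s51',(380,100,560,320),(0,0,640,480))
C={n:cam(n) for n in ('top','scene')}
cv2.imwrite('pics/t51.png',np.vstack([C['top']['pixels'][60:360,80:560]]))
print(locate('lid_yellow',LID,491,-39,C=C)); print(locate('lid_green',LID,465,66,C=C))
for q in('tumbler_a','lid_blue','lid_green','lid_yellow','vase','sweet0'):
  for n in C: print(q,n,[(round(r['p'],2),np.round(r['location']).tolist()) for r in robot.recognise(n,q)])
E
```

```text
t 54.6 pos [446.2 251.9 194.2] jawdeg -95.6 zaxis [ 0.001  0.    -1.   ] F [ 0.7 -0.8 -0.4] gap 92.7 j [ 0.3   0.18  1.6  -0.    1.36  1.96]
[(array([494.55137935, -41.23212708]), np.float64(0.10017504702420055)), (array([492.10631731, -38.28552606]), np.float64(0.10146954157952992)), (array([494.0572805 , -39.92059496]), np.float64(0.1022267724486986))]
[(array([479.91269093,  89.02116637]), np.float64(0.06274241182217333)), (array([476.2417388 ,  91.38741589]), np.float64(0.1636874868048137)), (array([480.18747479,  89.1612879 ]), np.float64(0.1162647127243539))]
tumbler_a top []
tumbler_a scene [(0.68, [500.0, 208.0]), (0.6, [507.0, 174.0])]
lid_blue top []
lid_blue scene []
lid_green top [(0.69, [269.0, 294.0])]
lid_green scene [(0.89, [368.0, 241.0])]
lid_yellow top [(0.93, [333.0, 291.0]), (0.91, [403.0, 332.0]), (0.7, [413.0, 230.0])]
lid_yellow scene [(0.68, [307.0, 245.0]), (0.59, [242.0, 221.0])]
vase top [(0.74, [250.0, 225.0]), (0.57, [151.0, 217.0])]
vase scene [(0.94, [500.0, 258.0])]
sweet0 top [(0.38, [420.0, 225.0])]
sweet0 scene []
```

View pics/s51.png

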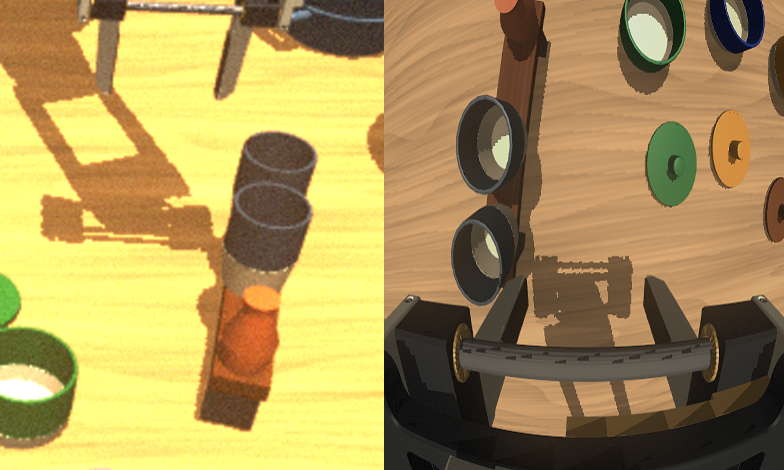

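View pics/t51.png

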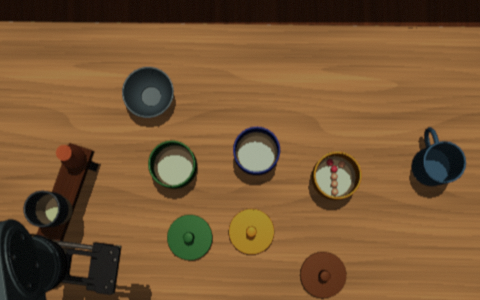

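Emit:
servo_tool --pt "0 1 -5.5 0 0.1" --pt "0.35 1.2 -5.5 0 0" --pt "0.35 1.2 -5.3 0 0" --pt "0.35 0 0 0 0" --pt "0.35 0 0 0 0" --pt "0.35 0 0 0 0"

```text
clock: 56.35
position: [479.7, 91.1, 193.9]
eef_rot: [0.0, -0.707, 0.707, 0.0]
contact_force: [-0.1, -0.0, -0.8]
finger_gap: 0.4
```

```bash
python3 - <<'E'
from h import *
s,R=st(); w=cam('wrist'); save(w,'w52')
g=s['finger_gap']*93/2
for z in (0,-10,-20,-30,-40):
  print(z,wproj(w,[s['position']+R@np.array([x,dy,z]) for x in (-g,g) for dy in (-7.5,)],s,R).round().tolist())
C={n:cam(n) for n in ('top','scene')}
print(locate('lid_green',LID,480,89,C=C))
E
```

```text
t 56.35 pos [479.7  91.1 193.9] jawdeg -90.0 zaxis [-0.  0. -1.] F [-0.1 -0.  -0.8] gap 37.2 j [-0.04  0.14  1.65  0.    1.35  1.53]
0 [[291.0, 259.0], [354.0, 259.0]]
-10 [[289.0, 265.0], [356.0, 265.0]]
-20 [[287.0, 271.0], [358.0, 271.0]]
-30 [[286.0, 278.0], [359.0, 278.0]]
-40 [[284.0, 285.0], [361.0, 285.0]]
[(array([494.58984375,  68.19921875]), np.float64(0.8509828431151343)), (array([478.44305707,  92.68534504]), np.float64(0.09896683673469409)), (array([479.85445619,  92.1844312 ]), np.float64(0.4767997119027562))]
```

View pics/w52.png

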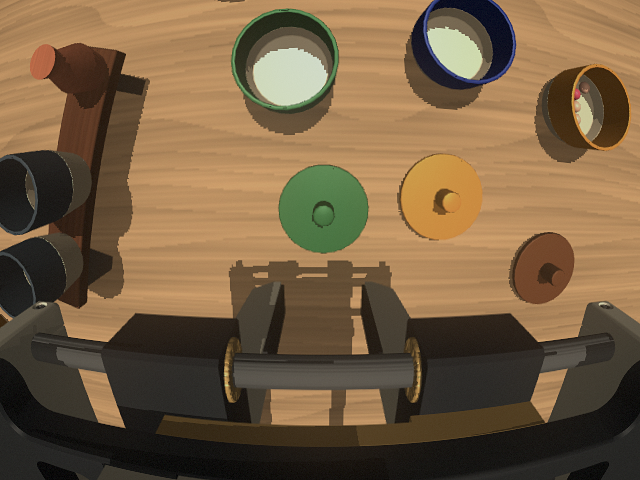

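```bash
python3 - <<'E'
from h import *
s,R=st(); w=cam('wrist')
print('gr knob',watz(w,(323,212),44,s,R).round(1),'disc',watz(w,(323.5,208.5),14,s,R).round(1))
print('ye knob',watz(w,(451,202),44,s,R).round(1),'disc',watz(w,(440.5,197),14,s,R).round(1))
print('pot green rim',watz(w,(285.5,60),70,s,R).round(1),'yellow',watz(w,(600,107),70,s,R).round(1))
im=w['pixels'].copy()
for x,y,z,r in [(479.9,90.5,14,48),(479.9,90.5,44,11),(494,-40,14,48),(494,-40,44,11),(628,125,70,48),(611,-209.7,70,48)]:
    cv2.polylines(im,[np.round(wproj(w,circ(x,y,z,r),s,R)).astype(np.int32)],True,(0,0,255),1)
cv2.imwrite('pics/w53.png',im[:300])
E
```

```text
t 56.6 pos [479.9  90.7 193.9] jawdeg -90.0 zaxis [ 0.  0. -1.] F [ 0.7 -1.1 -0.6] gap 30.5 j [-0.04  0.14  1.65  0.    1.35  1.53]
gr knob [485.1  90.2  44. ] disc [482.9  89.7  14. ]
ye knob [496.5 -38.5  44. ] disc [496.7 -36.8  14. ]
pot green rim [627.2 122.8  70. ] yellow [ 611.6 -205.    70. ]
```

View pics/w53.png

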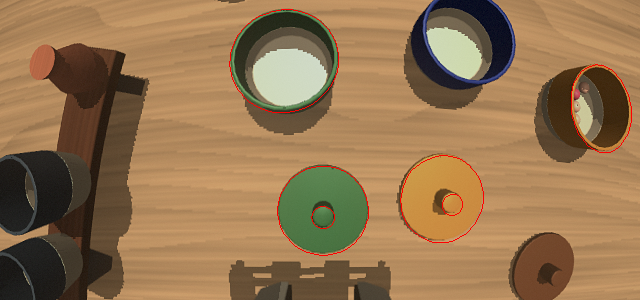

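Emit:
servo_tool --pt "-0.1 0.1 0 -5 0" --pt "-0.1 0 0 -5 0" --pt "-0.1 0 0 -4 0" --pt "-0.1 0 0 -2 0" --pt "-0.1 0 0 -1.5 0" --pt "-0.1 0 0 -0.5 0" --pt "-0.1 0 0 0 0"

```text
clock: 57.52
position: [481.5, 89.9, 14.2]
eef_rot: [0.0, -0.706, 0.708, -0.0]
contact_force: [0.2, 0.4, 0.1]
finger_gap: 0.551
```

```bash
python3 - <<'E'
from h import *
snap2('s54',(270,150,450,310),(0,0,640,480))
E
```

```text
t 57.52 pos [481.5  89.9  14.2] jawdeg -90.1 zaxis [ 0.001 -0.    -1.   ] F [0.2 0.4 0.1] gap 51.2 j [-0.04  0.33  1.89 -0.    0.92  1.53]
```

View pics/s54.png

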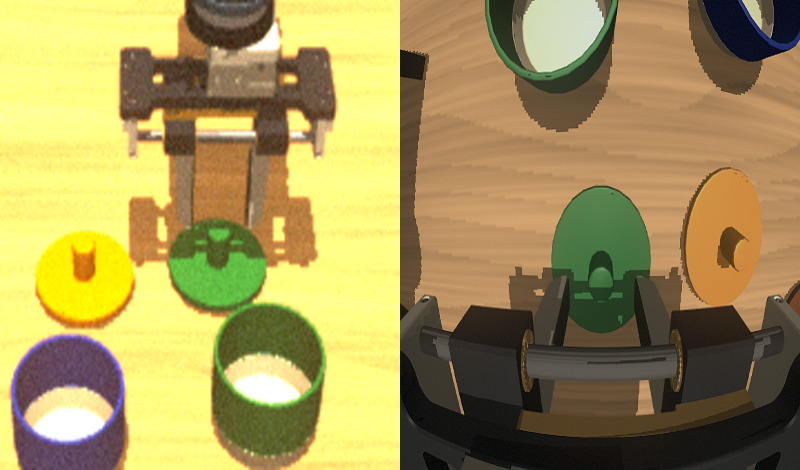

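Emit:
servo_tool --pt "-0.1 0 0 -1 0" --pt "-0.1 0 0 -0.8 0" --pt "-0.1 0 0 -0.6 0" --pt "-0.1 0 0 0 0"

```text
clock: 58.12
position: [480.4, 89.8, -10.9]
eef_rot: [-0.001, -0.706, 0.708, 0.001]
contact_force: [-1.3, -0.4, -0.4]
finger_gap: 0.548
```

```bash
python3 - <<'E'
from h import *
snap2('s55',(300,170,420,290),(0,0,640,480))
E
```

```text
t 58.12 pos [480.4  89.8 -10.9] jawdeg -90.1 zaxis [-0.002  0.    -1.   ] F [-1.3 -0.4 -0.4] gap 51.0 j [-0.04  0.37  1.91  0.    0.86  1.53]
```

View pics/s55.png

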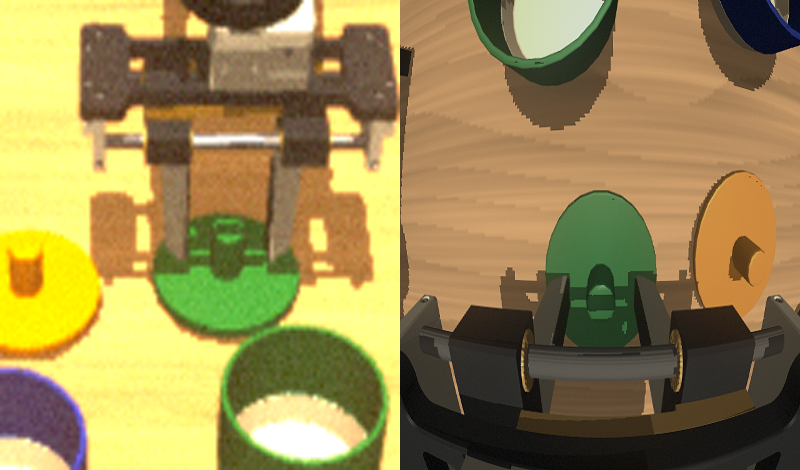

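Emit:
servo_tool --pt "-0.1 0.1 0 -0.4 0" --pt "0.6 0 0 0 0" --pt "1 0 0 0 0" --pt "1 0 0 0 0" --pt "1 0 0 0 0" --pt "1 0 0 0 0" --squeeze 25

```text
clock: 58.98
position: [482.1, 89.8, -14.1]
eef_rot: [0.0, -0.706, 0.708, -0.0]
contact_force: [0.4, 0.7, -0.2]
finger_gap: 0.227
```

Emit:
servo_tool --pt "1 0 0 2 0" --pt "1 0 0 4 0" --pt "1 0 0 4 0" --pt "1 3 0.7 0 0" --pt "1 4 1 0 0" --pt "1 4 1 0 0" --pt "1 3.6 0.8 0 0" --pt "1 0 0 0 0" --pt "1 0 0 0 0"

```text
clock: 60.1
position: [626.8, 124.7, 85.1]
eef_rot: [-0.001, -0.706, 0.708, 0.001]
contact_force: [-0.9, -0.1, -0.7]
finger_gap: 0.23
```

```bash
python3 - <<'E'
from h import *
snap2('s56',(320,170,480,330),(0,0,640,480))
C={n:cam(n) for n in ('top','scene')}
print(locate('pot_green',POT,628,125,C=C))
print(locate('lid_green',LID,628,125,100,C=C))
E
```

```text
t 60.1 pos [626.8 124.7  85.1] jawdeg -90.1 zaxis [-0.002 -0.    -1.   ] F [-0.9 -0.1 -0.7] gap 21.4 j [ 0.02  0.49  1.43 -0.    1.22  1.6 ]
[(array([571.59144211,  64.74908829]), np.float64(0.9459389064213071)), (array([629.34944797, 125.91758013]), np.float64(0.31749954138835224)), (array([628.35494432, 125.4722181 ]), np.float64(0.6336929248855041))]
[(array([619.12121582,  97.51403809]), np.float64(0.8423404711624105)), (array([623.00546609, 125.36808214]), np.float64(0.2173179556039878)), (array([623.22269472, 125.15989989]), np.float64(0.5304234091635613))]
```

View pics/s56.png

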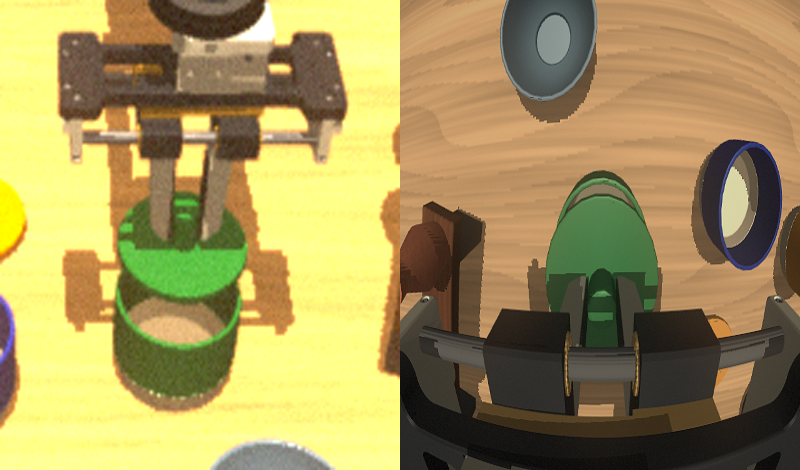

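```bash
cat >> h.py <<'E'
def over(n,items,sc=None):
    s,R=st(); w=cam('wrist'); im=w['pixels'].copy(); c=cam('scene'); im2=c['pixels'].copy()
    b=np.clip(im2.astype(float)*1.8,0,255).astype(np.uint8); f=4; x0,y0,x1,y1=sc
    b=cv2.resize(b[y0:y1,x0:x1],None,fx=f,fy=f,interpolation=cv2.INTER_CUBIC)
    for x,y,z,r in items:
        cv2.polylines(im,[np.round(wproj(w,circ(x,y,z,r),s,R)).astype(np.int32)],True,(0,0,255),1)
        cv2.polylines(b,[np.round((proj(c,circ(x,y,z,r))-[x0,y0]+.5)*f-.5).astype(np.int32)],True,(0,0,255),1)
    cv2.imwrite('pics/'+n+'w.png',im); cv2.imwrite('pics/'+n+'s.png',b)
E
python3 - <<'E'
from h import *
over('o57',[(627,124.7,114,48),(628.5,125,70,48)],(320,170,480,320))
E
```

```text
t 60.5 pos [627.9 124.7  86.2] jawdeg -90.1 zaxis [ 0. -0. -1.] F [ 0.   0.4 -1.1] gap 21.1 j [ 0.02  0.49  1.43 -0.    1.22  1.6 ]
```

View pics/o57w.png

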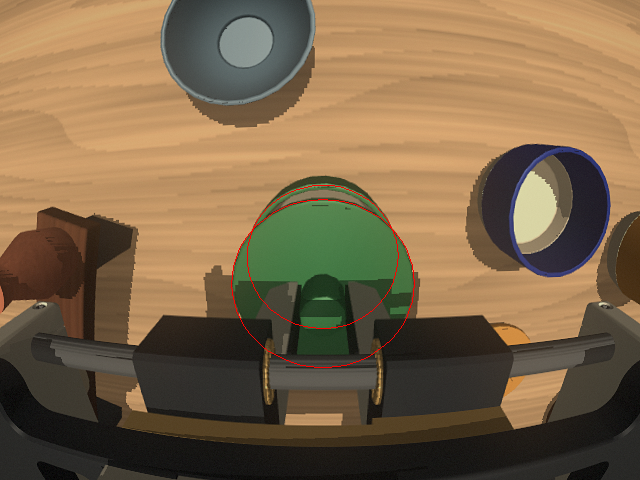

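View pics/o57s.png

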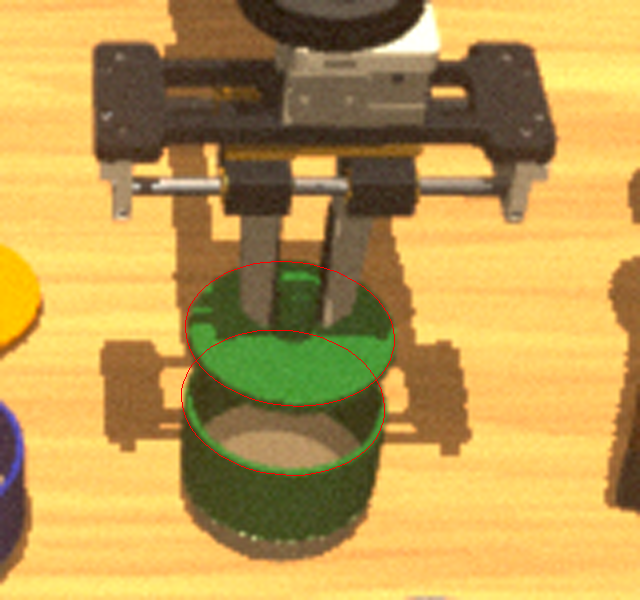

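Emit:
servo_tool --pt "1 0.2 0 -1.5 0" --pt "1 0 0 -1 0" --pt "1 0 0 -0.5 0" --pt "1 0 0 -0.3 0" --pt "1 0 0 -0.2 0" --pt "1 0 0 0 0"

```text
clock: 61.35
position: [630.2, 124.8, 51.0]
eef_rot: [0.0, -0.706, 0.708, -0.0]
contact_force: [-0.9, -0.2, -1.0]
finger_gap: 0.229
```

Emit:
servo_tool --pt "1 0 0 -0.1 0" --pt "1 0 0 -0.1 0" --pt "1 0 0 -0.1 0" --squeeze 8

```text
clock: 61.72
position: [630.6, 124.8, 49.8]
eef_rot: [0.001, -0.706, 0.708, -0.001]
contact_force: [-3.9, 0.5, 11.6]
finger_gap: 0.233
```

Seated contact. Release, rise, then head to the yellow lid.

Emit:
servo_tool --pt "0.5 0 0 0 0" --pt "0 0 0 0 0" --pt "-0.1 0 0 0 0" --pt "-0.1 0 0 3 0" --pt "-0.1 0 0 5 0" --pt "-0.1 -2 -3 4 0" --pt "-0.1 -3 -4.5 0 0" --pt "-0.1 -4 -4.5 0 0" --pt "-0.1 -4.5 -4.5 0 0" --pt "-0.1 0 0 0 0"

```text
clock: 62.98
position: [493.2, -41.7, 167.8]
eef_rot: [-0.001, -0.705, 0.709, 0.0]
contact_force: [0.3, 0.0, -0.0]
finger_gap: 0.548
```

```bash
python3 - <<'E'
from h import *
C={n:cam(n) for n in ('top','scene')}
print(locate('lid_green',LID,628,125,64,C=C))
print(locate('lid_yellow',LID,494,-40,0,C=C))
over('o58',[(629.5,125,78,48),(628.5,125,70,48),(494,-40,14,48),(494,-40,44,11)],(250,180,420,320))
E
```

```text
[(array([627.85654227, 124.86983642]), np.float64(0.08496052791970465)), (array([627.58999686, 125.72705969]), np.float64(0.07902688931865509)), (array([627.58359063, 124.98740792]), np.float64(0.08270173502359196))]
[(array([491.96339172, -38.98282796]), np.float64(0.1325092272908296))]
t 63.27 pos [496.8 -38.5 167.8] jawdeg -90.0 zaxis [ 0.  0. -1.] F [ 0.3 -0.1  0.7] gap 51.2 j [-0.3   0.17  1.67  0.    1.29  1.27]
```

View pics/o58w.png

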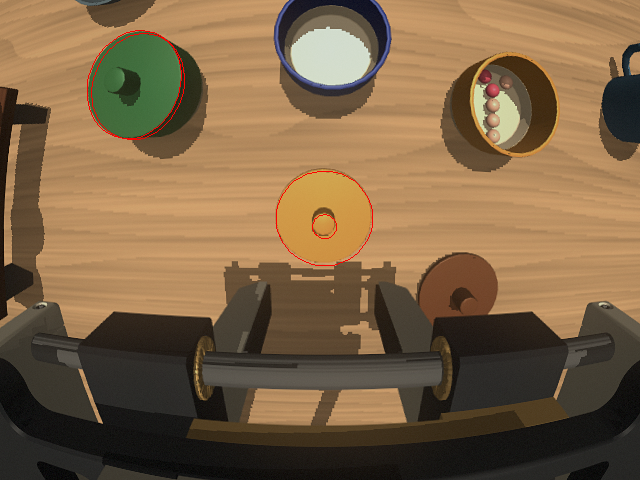

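View pics/o58s.png

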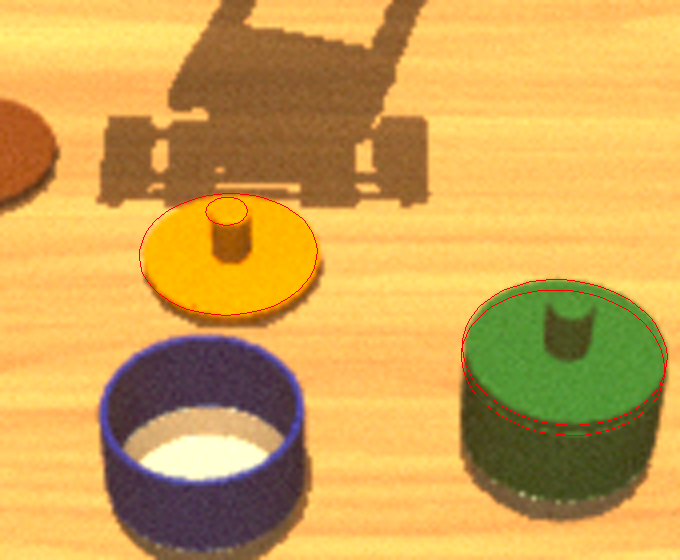

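Emit:
servo_tool --pt "-0.1 -0.1 -0.1 -5 0" --pt "-0.1 0 0 -5 0" --pt "-0.1 0 0 -4 0" --pt "-0.1 0 0 -2 0" --pt "-0.1 0 0 -1 0" --pt "-0.1 0 0 -0.7 0" --pt "-0.1 0 0 -0.5 0" --pt "-0.1 0 0 0 0"

```text
clock: 64.38
position: [495.2, -40.4, -13.9]
eef_rot: [0.0, -0.706, 0.708, -0.0]
contact_force: [-0.1, -0.5, 0.5]
finger_gap: 0.553
```

```bash
python3 - <<'E'
from h import *
snap2('s59',(240,170,380,290),(0,0,640,480))
E
```

```text
t 64.38 pos [495.2 -40.4 -13.9] jawdeg -90.1 zaxis [ 0. -0. -1.] F [-0.1 -0.5  0.5] gap 51.4 j [-0.31  0.39  1.9   0.    0.86  1.27]
```

View pics/s59.png

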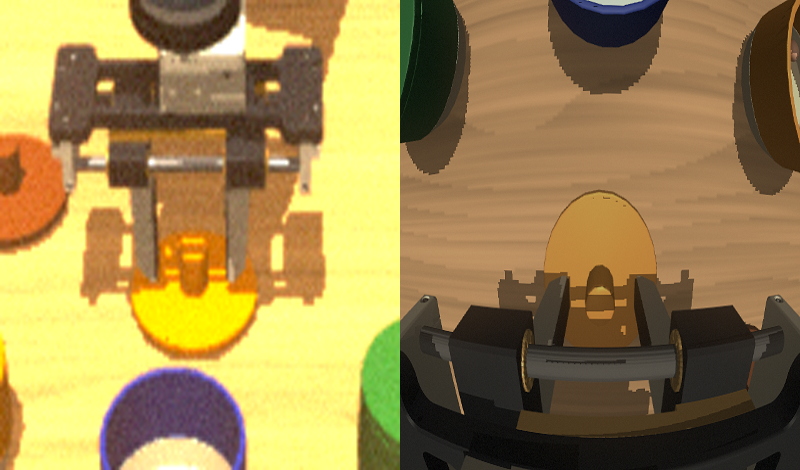

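Emit:
servo_tool --pt "0.6 0 0 0 0" --pt "1 0 0 0 0" --pt "1 0 0 0 0" --pt "1 0 0 0 0" --pt "1 0 0 0 0" --pt "1 0 0 2 0" --pt "1 0 0 4 0" --pt "1 0 0 4 0" --pt "1 2.4 -3 0 0" --pt "1 2.8 -4 0 0" --pt "1 2.8 -4 0 0" --pt "1 2.7 -4 0 0" --pt "1 1 -2 0 0" --pt "1 0 0 0 0" --pt "1 0 0 0 0" --squeeze 25

```text
clock: 66.35
position: [611.0, -209.3, 85.3]
eef_rot: [-0.0, -0.706, 0.708, 0.001]
contact_force: [0.7, 0.1, -0.7]
finger_gap: 0.232
```

```bash
python3 - <<'E'
from h import *
s=robot.sense(); x,y=s['position'][:2]
over('o60',[(x,y,114,48),(611.2,-209.8,70,48)],(130,170,290,310))
E
```

```text
t 66.35 pos [ 611.  -209.3   85.3] jawdeg -90.1 zaxis [-0.002  0.001 -1.   ] F [ 0.7  0.1 -0.7] gap 21.6 j [-0.5   0.5   1.41  0.    1.23  1.07]
```

View pics/o60w.png

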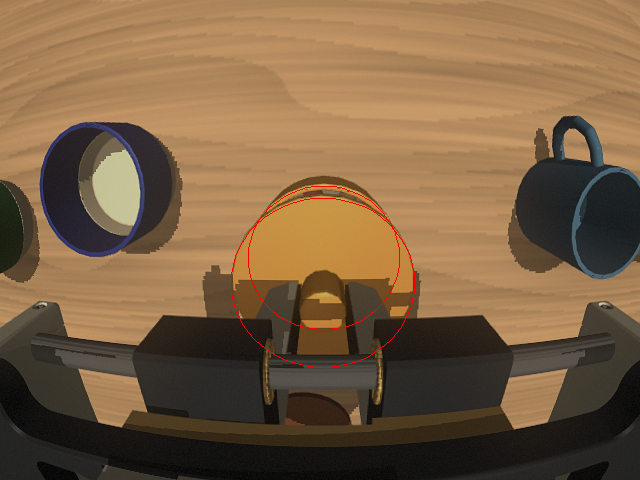

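View pics/o60s.png

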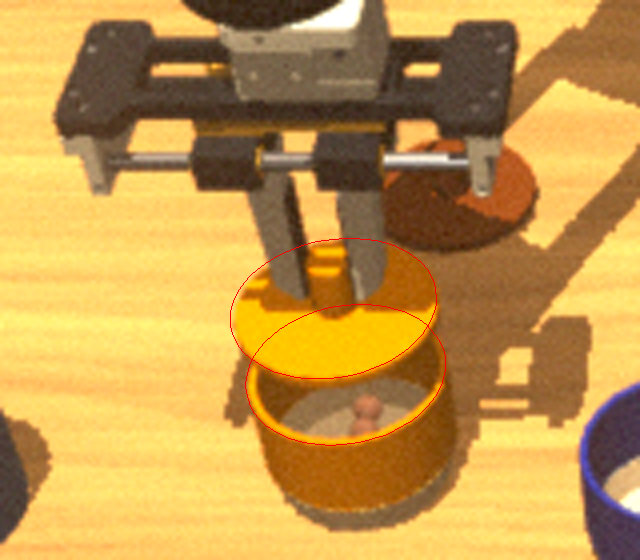

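Aligned. Lower with a 2 mm shift in +x, as worked for the green one.

Emit:
servo_tool --pt "1 0.1 0 -1.5 0" --pt "1 0 0 -1 0" --pt "1 0 0 -0.5 0" --pt "1 0 0 -0.3 0" --pt "1 0 0 -0.2 0" --pt "1 0 0 0 0"

```text
clock: 67.2
position: [613.0, -210.5, 50.9]
eef_rot: [0.0, -0.706, 0.708, -0.0]
contact_force: [0.3, -0.7, -0.1]
finger_gap: 0.228
```

Emit:
servo_tool --pt "1 0 0 -0.1 0" --pt "1 0 0 -0.1 0" --squeeze 8

```text
clock: 67.45
position: [613.2, -210.6, 49.9]
eef_rot: [0.0, -0.706, 0.708, -0.001]
contact_force: [-3.1, 1.8, 8.9]
finger_gap: 0.232
```

Emit:
servo_tool --pt "0.5 0 0 0 0" --pt "0 0 0 0 0" --pt "-0.1 0 0 0 0" --pt "-0.1 0 0 3 0" --pt "-0.1 0 0 5 0" --pt "-0.1 -3 0 5 0" --pt "-0.1 -5 0 3 0" --pt "-0.1 -5 0 0 0" --pt "-0.1 -5 0 0 0" --pt "-0.1 -4 0 0 0" --pt "-0.1 0 0 0 0" --pt "-0.1 0 0 0 0"

```text
clock: 68.95
position: [393.6, -210.7, 209.3]
eef_rot: [0.0, -0.706, 0.708, -0.001]
contact_force: [-0.4, -0.9, 0.2]
finger_gap: 0.548
```

```bash
python3 - <<'E'
from h import *
s,R=st(); C={n:cam(n) for n in ('top','scene')}
save(C['top'],'t61'); save(C['scene'],'s61')
for q,p,x,y,z in [('lid_yellow',LID,611,-210,64),('lid_green',LID,628,125,64),('pot_yellow',POT,611,-210,0),('tumbler_a',TUM,527,347,80),('tumbler_a',TUM,446,373,80)]:
    print(q,[(o[0].round(1).tolist(),round(float(o[1]),3)) for o in locate(q,p,x,y,z,C=C)])
for q in('vase','mug','dish'):
  print(q,[(round(r['p'],2),np.round(r['location']).tolist()) for r in robot.recognise('top',q)])
E
```

```text
t 68.95 pos [ 393.6 -210.7  209.3] jawdeg -90.2 zaxis [ 0.001 -0.001 -1.   ] F [-0.4 -0.9  0.2] gap 51.0 j [-0.74  0.05  1.72  0.    1.38  0.83]
lid_yellow [([614.1, -209.6], 0.078), ([609.0, -208.9], 0.122), ([613.1, -209.9], 0.104)]
lid_green [([627.2, 123.9], 0.038), ([627.5, 126.0], 0.059), ([627.6, 125.0], 0.056)]
pot_yellow [([577.0, -170.1], 0.933), ([614.4, -207.9], 0.584), ([613.3, -207.9], 0.761)]
tumbler_a [([529.2, 345.3], 0.061), ([526.8, 348.2], 0.075), ([529.4, 346.8], 0.076)]
tumbler_a [([447.5, 371.1], 0.07), ([526.7, 348.3], 0.075), ([448.1, 371.7], 0.378)]
vase [(0.86, [150.0, 217.0]), (0.56, [228.0, 147.0])]
mug [(0.86, [514.0, 222.0])]
dish [(0.81, [223.0, 149.0])]
```

View pics/t61.png

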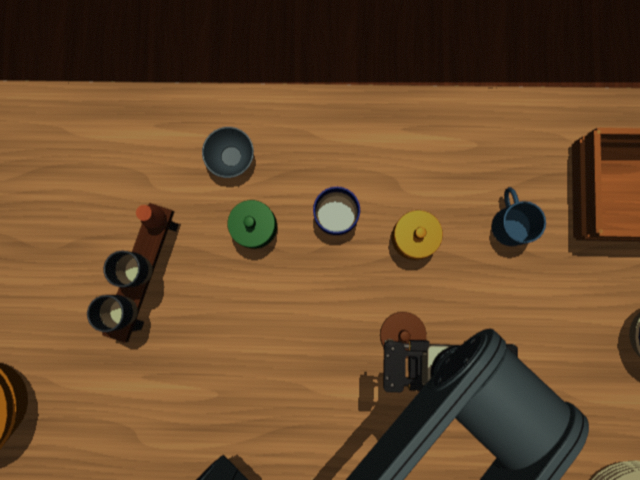

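View pics/s61.png

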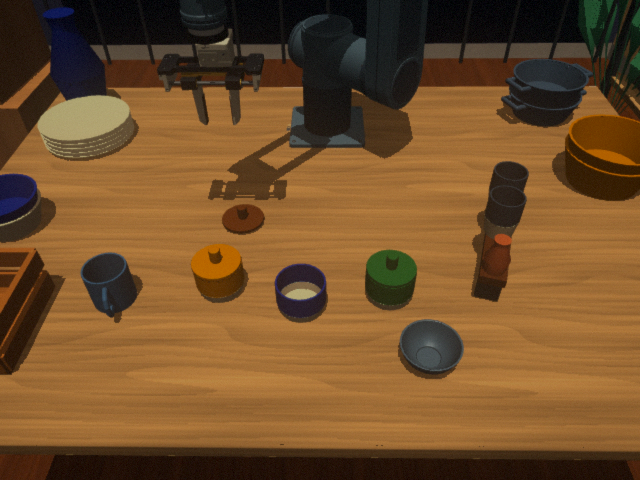

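```bash
python3 - <<'E'
from h import *
c=cam('scene'); t=cam('top')
def crop(c,x,y,x0,y0,x1,y1,f):
    b=np.clip(c['pixels'][y0:y1,x0:x1].astype(float)*1.8,0,255).astype(np.uint8); b=cv2.resize(b,None,fx=f,fy=f,interpolation=cv2.INTER_CUBIC)
    for z,r,col in ((78,48,(0,0,255)),(70,48,(255,0,0)),(108,11,(0,0,255))):
        cv2.polylines(b,[np.round((proj(c,circ(x,y,z,r))-[x0,y0]+.5)*f-.5).astype(np.int32)],True,col,1)
    return b
a=crop(c,611.5,-209.7,185,235,253,305,5); b=crop(c,628,125,357,240,425,310,5)
d=crop(t,611.5,-209.7,383,200,451,270,5); e=crop(t,628,125,217,190,285,260,5)
cv2.imwrite('pics/z62.png',cv2.resize(np.vstack([np.hstack([a,b]),np.hstack([d,e])]),(600,600)))
E
```

```text
(no output)
```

View pics/z62.png

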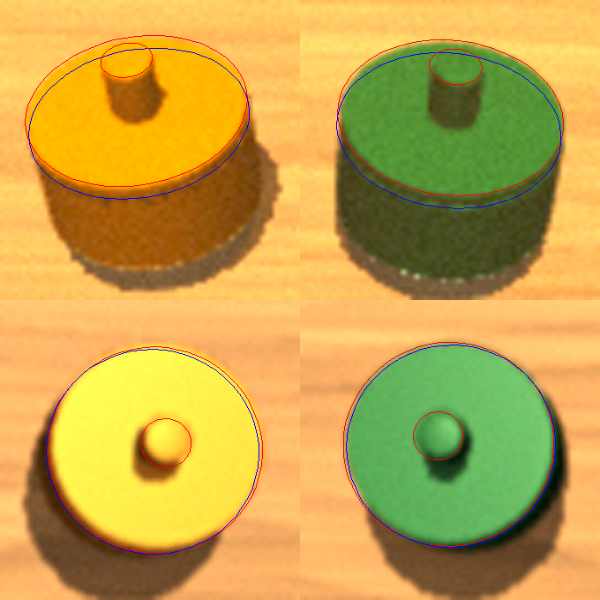

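```bash
python3 - <<'E'
from h import *
st(); print(robot.finish_job())
E
```

```text
t 69.8 pos [ 392.9 -210.4  208.9] jawdeg -90.1 zaxis [ 0. -0. -1.] F [ 0.8  0.1 -0.1] gap 51.3 j [-0.74  0.05  1.72  0.    1.38  0.83]
the job is handed in; nothing more can be done
None
```

I handed the job in at about 70 s, and every part of the task looked done in the last camera checks; the hand-in reports no verdict.

- **Sweets:** I tipped each tumbler in the grip against the rim of the yellow pot. The wrist camera then showed six sweets in the pot, two from one tumbler and four from the other. I saw none outside, but once the lid was on they could not be seen again.
- **Tumblers:** Both stand upright on the ledge, about 1 mm from its middle line and judged good to about 4 mm. The first try at tipping the second tumbler stalled at about 90°, so I set it down, gripped it nearer the rim and poured again.
- **Lids:** The green lid was knocked aside partway through, so I measured it again before lifting it. Outlines of the seated lids match the green and yellow pots in both cameras. No blue lid was there, so the blue pot stays open.
- **Left alone:** The vase, mug, dish and brown look-alike lid are where they were, and the arm ended clear of everything.

Two measurements disagreed:
- **Yellow lid:** An automatic fit of its centre differed by about 5 mm in x between the two cameras (614 against 609 mm), though the outline check looked seated.
- **Fingertips:** They sit about 36 mm above the stated tool point; I allowed for that after noticing it during the first pour.

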